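# Seat the hung lid set on the bean canister and take its outer lid off

## Robot

A 6-joint arm with a two-finger parallel gripper is mounted at the origin on the work surface. World frame = base frame: x ahead of the robot, y to its left, z up, the work surface at z = 0. Lengths are in mm, angles in rad, forces in N, time in s.
With the tool pointing down it reaches from about 300 to 775 mm from the base axis. Payload 14.6 kg.
Tool frame: the origin (TCP) lies midway between the tips of the shut fingers; the grasp point (between the pads) lies 19 mm behind it (manip.tcp_to_grasp is the distance from the TCP to the grasp point, in mm); z points along the fingers, x is the direction in which the jaws open and shut, and the axes are right-handed (so a half turn about z gives the same grasp; the last joint's range is limited). The gripper opens to 94 mm and grips with 3 to 60 N. Pads are 16 mm wide; open, the fingers measure 119 mm over their backs; the gripper's body (75 mm by 177 mm) begins 78 mm behind the grasp point.
Start: joints at [-1.381, 0.3, 1.521, -0, 1.321, -0.067], TCP at [139.686, -531.956, 175.746] pointing down, gripper open.
Joint ranges: [-3.03, 3.03], [-0.79, 2.21], [0.23, 2.52], [-1.04, 4.18], [0, 3.07], [-2.55, 2.55]. Speed limits (rad/s): [2.22, 2.22, 2.57, 3.14, 3.14, 3.14].

## Interface

Orientations are given as [roll, pitch, yaw] about the fixed x, y, z axes, in that order (R = Rz(yaw) Ry(pitch) Rx(roll)).
In Python, from cell import manip gives the robot as it stands.
- The arm moves only by the tool arm_command, never from a script. Its argument "steps" is a list of rows, each a list of 3 entries, a list of its own where there are three numbers: the opening, from 0 (shut) to 1 (fully open), then the shift along the tool's x, y, z in cm, then the turn about the tool's z in rad. A call has 1 to 5 rows; each row shifts and turns the commanded pose from where the row before left it, along the tool's axes as they then stand; what a row does not reach is not made up. A row lasts 1/12 s, in which the tool goes at most 41.7 mm and 7.16 degrees, less where a joint would pass 70% of its speed; a pose out of reach is approached as far as the arm can. A call with a gripper value outside its range is refused whole. The fingers move at their own pace and stop on an object; "force" is the grip in N (left out, the last holds). Time passes only in rows, so rows that do not move let the fingers close. It gives the time, the measured TCP pose, the force and the opening at its end, in the units of the state.
- manip.read_state(): the state, without advancing time (a new reading comes with each control period).
- manip.camera(name): name is "scene" or "top" or "wrist"; returns (picture, depth): 400x640x3 uint8, red, green, blue; 400x640 float32, mm along the optical axis (not along the pixel's ray), 0 where there is no reading.
- manip.calibration(name): a dict with "fx", "fy", "cx", "cy" (pixels), "R" (3x3) and "t" (3): a world point X has camera coordinates R X + t; the wrist camera has in their place "tool_from_camera" (4x4, takes a point from camera to tool coordinates, whose origin is the TCP and whose axes are the tool frame's). Camera axes: x right, y down, z forward; pixel columns grow to the right and rows downward; lengths in mm; the calibration is good to about 2 mm. The wrist camera is an equidistant fisheye: a pixel r from the principal point sees the ray r / f radians off the axis. A picture is of the moment at which its call begins: read the wrist's pose just before it. calibration takes no time and is no camera call.
- manip.sign_off(): hands the job in, once; it reports no verdict.
The state is a dict: "clock": time; "joints": joint angles; "qd": joint speeds; "effort": joint torques, N m; "eef_pos": TCP position; "eef_rot": TCP orientation; "wrist_force": force on the tool from outside, world axes, zero at the start; "moment": the same for the moment, N m; "finger_gap": finger opening in mm.
Only numpy, scipy, OpenCV 4.12 (cv2) and the standard library are available. Lean on these libraries where they do the work, as an engineer would, in place of code of your own. Each camera call takes 0.05 s, during which the arm holds its last target.

## Task

Take the bean canister's double lid, which hangs by the inner lid's black handle on the drip stand, up and off its hook, lower both lids together gently onto the open canister until the inner lid is seated, and let go of the handle. Then take the green outer lid alone by a dark wooden ear, lift it roughly level until it is right clear above the inner lid's handle, and finish while still holding it up there, with the inner lid left seated and undisturbed on the upright canister. Do not drop the lids, keep the canister about where it stands, and leave the other things on the counter alone.

Things in the scene. Friction and masses are not known exactly. Their poses are not given: they have to be found in the camera images.
- stand: Fixed steel drip stand. Origin on the counter below where the lid set hangs; z up. Base 240 x 110 x 10 mm, from x = -75 to +165 mm. A 14 mm thick post at x = +135 mm carries a level hook rod (7 mm thick, axis 200 mm above the counter) that runs along -x, over the origin, to an upturned tip. Nothing on it is higher than point hook_tip.
- hook_tip (a point): Top of the hook's upturned tip, at -29 mm x, 0 y, 213.5 mm z of the stand; 13.5 mm above the rod's axis. The handle must rise about 10 mm to pass over it, and then leave along the stand's -x. When the lid set is lifted 24 mm the ears still pass 15 mm below the rod.
- canister: Loose, empty, open steel canister with a black band, about 0.8 kg, 100 mm outside and 92 mm inside diameter, 90 mm high. Origin at the centre of its underside, z up.
- canister_rim (a point): Centre of the canister's mouth, in the plane of its rim, 90 mm above its underside.
- inner_lid: Loose white inner lid, 0.18 kg. Origin: centre of the underside of its flange (104 mm wide, 5 thick; rests on the rim); z up. Tapered plug below, 86 mm wide, 10 deep, 3 mm play in the canister. Black handle in its y-z plane: 40 mm wide along y, 10 thick, upright legs to z = 66 mm, roof-shaped top to z = 84. The roof hangs on the hook rod along the lid's x (axes about as the stand's).
- bail_grip (a point): Middle between the two legs of the inner lid's handle, 55 mm above the inner lid's origin: grip here across the outer faces of the legs, 40 mm apart along the lid's y, from above. The hook rod passes between the legs.
- outer_lid: Loose green outer lid, 0.15 kg, resting on the inner lid, carried with it. Origin: centre of its plate's underside, 5 mm above the inner lid's origin when nested; z up. Plate a ring 118 mm wide, 4 thick, 60 mm hole for the handle; skirt (110 mm inside) to 13 mm below the origin, 3 mm play round the flange. Dark wooden ears on its -x and +x sides; when hung its axes match the inner lid's.
- ear_a (a point): Grip point in the dark wooden ear on the outer lid's -x side, 74 mm from its axis and 10 mm above its origin. The ear is a block 20 mm radially, 16 mm across (along the lid's y), from 8 mm below to 24 mm above the lid's origin: grip it from above across its 16 mm.
- ear_b (a point): The same in the ear on the outer lid's +x side.
- cup: Bystander, loose: low ceramic cup, 76 mm wide, 60 mm high. Origin at the centre of its underside.
- shot_cup: Bystander, loose: small steel cup, 60 mm wide, 55 mm high. Origin at the centre of its underside.
- jug: Bystander, loose: aluminium milk jug, 84 mm wide, 100 mm high, with a handle. Origin at the centre of its underside.
- tamper: Bystander, loose: steel tamper standing on its foot, 58 mm wide, 94 mm high. Origin at the centre of its underside.
- dosing_ring: Bystander, loose: black dosing ring, 68 mm wide, 22 mm high. Origin at the centre of its underside.
- portafilter: Bystander, loose: portafilter lying flat; origin under its 70 mm wide, 28 mm high basket, black handle reaching 181 mm along its own -x.
Not all that is in view belongs to the job. What is shaped like the inner_lid but orange is not meant.

How it is judged:
By the outcome, as a careful person would: the job done as asked, in the order asked, and still so for the second after the job is handed in, while the arm keeps its last pose, push and grip.
It also fails if it takes over 62 s, if anything falls off the work surface, if the arm or the gripper's body presses on something with over 40 N, if the wrist force passes 120 N, or if a joint passes its speed limit or range.

## Working session

There is one attempt and no reset: what is moved stays moved. The work goes in short steps, Python scripts to look and compute and a tool call to move; the robot and the scene stay as the last step left them, time stands still between calls to the robot, and variables do not carry over. Pictures are saved under pics/ and viewed, and the job is handed in when it is done.

Besides the shell and the picture viewer there is one more tool, called by a JSON object that holds its "api" and its "payload". arm_command: Moves the arm, as the interface text tells. Its arguments: {"type":"object","properties":{"steps":{"type":"array","items":{"type":"array"}},"force":{"type":"number"}},"required":["steps"]}

```bash
mkdir -p pics; ls
python3 - <<'E'
from cell import manip
import cv2,numpy as np
print(manip.read_state())
for n in ("scene","top","wrist"):
    p,d=manip.camera(n); np.savez(f'pics/{n}0.npz',p=p,d=d)
    cv2.imwrite(f'pics/{n}0.png',p[:,:,::-1])
    print(n,manip.calibration(n))
E
```

```text
pics
{'clock': 0.0, 'joints': array([-1.38060506e+00,  3.00474314e-01,  1.52162236e+00, -9.47791619e-06,
        1.32070112e+00, -6.66075166e-02]), 'qd': array([ 1.43950716e-03,  9.11646036e-04, -2.71441434e-04, -9.09390569e-05,
        8.85291917e-04, -3.43149000e-04]), 'effort': array([-1.39397522e-03, -5.31803656e+01, -3.52737594e+01,  7.07567786e-02,
        2.43562093e-02, -1.02509939e-04]), 'eef_pos': array([ 139.62255732, -531.65512942,  175.16713131]), 'eef_rot': array([-3.14152160e+00,  1.20308254e-03, -1.31399515e+00]), 'wrist_force': array([-0.64557359, -1.06319765,  0.47972203]), 'moment': array([-0.02692759, -0.00704957,  0.02129258]), 'finger_gap': 93.86750594491235}
scene {'fx': 498.3749528662398, 'fy': 498.3749528662398, 'cx': 312.53577866972296, 'cy': 188.7237287250072, 'R': array([[ 0.73615468,  0.67669882,  0.01244961],
       [ 0.57673584, -0.61757025, -0.53477356],
       [-0.35419213,  0.40085619, -0.84490369]]), 't': array([-413.81485914, -239.59387993, 1573.9457694 ])}
top {'fx': 463.52710041968186, 'fy': 463.52710041968186, 'cx': 323.89140078904023, 'cy': 192.47928710547208, 'R': array([[-0.00645563, -0.9999774 ,  0.00187811],
       [-0.97931913,  0.00594244, -0.20223432],
       [ 0.20221859, -0.00314482, -0.97933536]]), 't': array([1.37872998e+00, 5.69302995e+02, 1.43651705e+03])}
wrist {'fx': 309.70691628693146, 'fy': 309.70691628693146, 'cx': 318.2176838127573, 'cy': 193.90391973967039, 'tool_from_camera': array([[ 9.99998620e-01, -2.17642566e-04, -1.64725987e-03,
         7.34724038e-01],
       [ 5.85811020e-04,  9.73906070e-01,  2.26950709e-01,
        -6.54144101e+01],
       [ 1.55488225e-03, -2.26951361e-01,  9.73904853e-01,
        -2.09856111e+02],
       [ 0.00000000e+00,  0.00000000e+00,  0.00000000e+00,
         1.00000000e+00]])}
```

View pics/scene0.png

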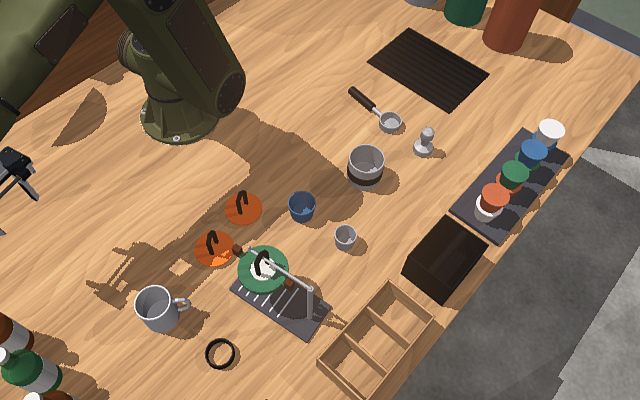

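View pics/top0.png

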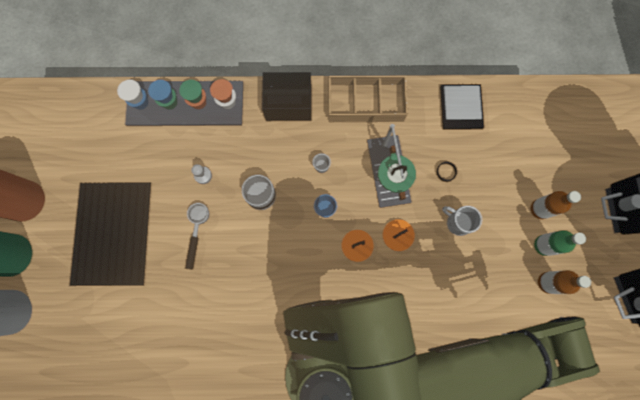

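View pics/wrist0.png

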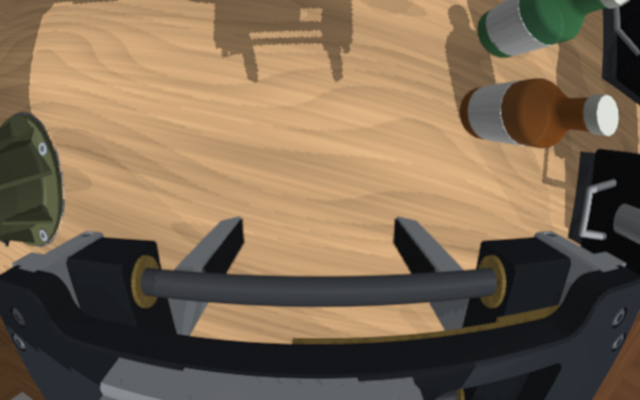

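The scene view shows the lid set on the stand around (263,268), the canister at (366,165) and two orange decoys at (243,208) and (213,248). In the top view the lids are at (397,173), the canister is at (258,190) and the post is near (390,130). I'll measure these next.

```bash
cat > h.py <<'E'
import numpy as np,cv2
from cell import manip
def pts(n,p,d,T=None):
    c=manip.calibration(n); v,u=np.indices(d.shape)
    x=(u-c['cx'])/c['fx'];y=(v-c['cy'])/c['fy']
    P=np.stack([x*d,y*d,d],-1)
    return (P-c['t'])@c['R']
def ray(n,u,v,z):
    c=manip.calibration(n); o=-c['R'].T@c['t']
    r=c['R'].T@np.array([(u-c['cx'])/c['fx'],(v-c['cy'])/c['fy'],1])
    return o+r*(z-o[2])/r[2]
E
python3 - <<'E'
from h import *
for n,bx in (("top",(230,120,430,260)),("scene",(180,130,400,350))):
    f=np.load(f'pics/{n}0.npz');p,d=f['p'],f['d'];P=pts(n,p,d)
    x0,y0,x1,y1=bx
    cv2.imwrite(f'pics/{n}0z.png',cv2.resize(p[y0:y1,x0:x1,::-1],None,fx=4 if n=='top' else 2.7,fy=4 if n=='top' else 2.7,interpolation=cv2.INTER_CUBIC)[:600,:800])
    hsv=cv2.cvtColor(p,cv2.COLOR_RGB2HSV)
    X,Y,Z=P[...,0],P[...,1],P[...,2]
    m=(hsv[...,0]>60)&(hsv[...,0]<95)&(hsv[...,1]>90)&(d>0)
    b=np.zeros_like(m);b[y0:y1,x0:x1]=1;m&=b
    print(n,'green',m.sum(),'z pct',np.percentile(Z[m],[2,10,50,90,98]),'xy',X[m].min(),X[m].max(),Y[m].min(),Y[m].max())
    q=P[m]; mz=np.median(q[:,2]);q=q[abs(q[:,2]-mz)<6]
    (cx,cy),r=cv2.minEnclosingCircle(q[:,:2].astype(np.float32));print(' circ',cx,cy,r,mz)
    A=np.c_[q[:,:2],np.ones(len(q))];print(' plane',np.linalg.lstsq(A,q[:,2],rcond=None)[0])
    # canister rim
    cu,cv=(258,190) if n=='top' else (366,160)
    s=np.s_[cv-35:cv+35,cu-35:cu+35]
    q=P[s].reshape(-1,3);q=q[(q[:,2]>80)&(q[:,2]<98)]
    print(' can',len(q),cv2.minEnclosingCircle(q[:,:2].astype(np.float32)),np.median(q[:,2]))
    # high things near stand
    mm=b&(Z>185)&(Z<330)&(abs(X-cx)<170)&(abs(Y-cy)<170)&(d>0)
    q=P[mm];print(' high',len(q));
    if len(q):
        k=q[:,2]; print(np.percentile(k,[0,50,100]))
    mm=b&(Z>5)&(Z<18)&(abs(X-cx)<230)&(abs(Y-cy)<170)&(hsv[...,2]<110)&(hsv[...,1]<90)
    q=P[mm];print(' base',len(q),cv2.minAreaRect(q[:,:2].astype(np.float32)))
E
```

```text
top green 62 z pct [131.91823719 133.76068544 136.88508779 139.7393894  141.68203957] xy 561.443007365055 666.8681673145172 -280.1569487718203 -217.17880779803326
 circ 614.1555786132812 -234.56333923339844 53.952171325683594 136.8850877936817
 plane [4.00205916e-03 3.34439725e-03 1.34960488e+02]
 can 158 ((572.9651489257812, 210.440185546875), 50.899452209472656) 88.27640809269622
 high 190
[185.11307438 201.33361204 214.08667289]
 base 884 ((654.643798828125, -218.91439819335938), (237.58404541015625, 107.57612609863281), 8.67976188659668)
scene green 1065 z pct [133.51120919 135.28571395 137.95781003 140.45741088 142.36285958] xy 553.7486664284118 673.88021342369 -287.4203573336124 -171.6443403085416
 circ 613.3690185546875 -232.03448486328125 60.779693603515625 137.95781002922223
 plane [ 1.41449288e-03 -2.19042183e-03  1.36538563e+02]
 can 263 ((573.0128784179688, 207.09986877441406), 52.15851593017578) 87.87783340198256
 high 379
[185.24322622 203.05036594 215.63420554]
 base 2411 ((638.8308715820312, -284.5483093261719), (333.3688659667969, 199.96804809570312), 23.19861602783203)
```

View pics/scene0z.png

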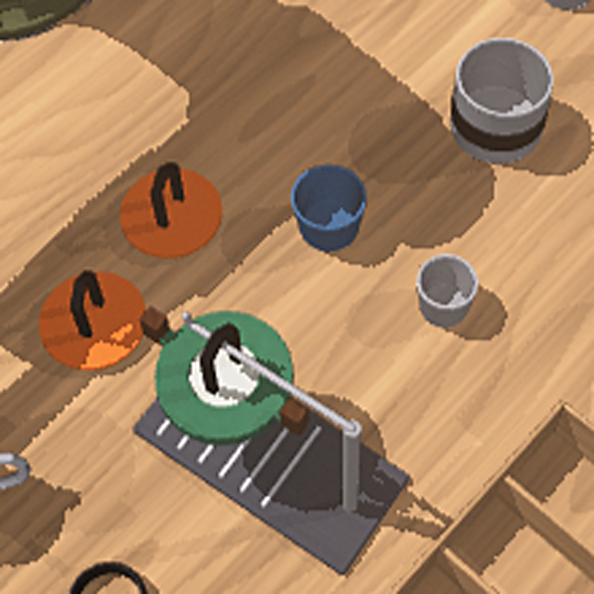

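View pics/top0z.png

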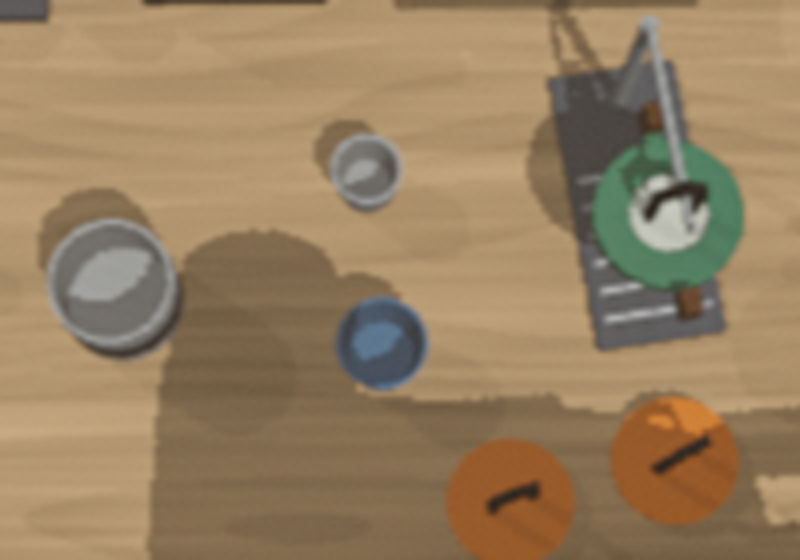

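Run:
```python
from h import *
for n,bx in (("top",(340,100,430,220)),("scene",(180,200,400,350))):
    f=np.load(f'pics/{n}0.npz');p,d=f['p'],f['d'];P=pts(n,p,d)
    b=np.zeros(d.shape,bool);x0,y0,x1,y1=bx;b[y0:y1,x0:x1]=1
    hsv=cv2.cvtColor(p,cv2.COLOR_RGB2HSV)
    m=b&(P[...,2]>190)&(P[...,2]<230)&(P[...,0]>500)&(P[...,0]<800)
    q=P[m];v=hsv[m]
    for nm,k in(('rod',v[:,2]>110),('handle',v[:,2]<70)):
        r=q[k];print(n,nm,len(r),r.min(0),r.max(0))
        if len(r)>5:
            print('  line',cv2.fitLine(r[:,:2].astype(np.float32),cv2.DIST_HUBER,0,.01,.01).ravel(), np.degrees(np.arctan2(*cv2.fitLine(r[:,:2].astype(np.float32),cv2.DIST_HUBER,0,.01,.01).ravel()[1::-1])), r.mean(0))
    # ears (brown, z 120..170)
    m=b&(P[...,2]>130)&(P[...,2]<175)&(hsv[...,0]<20)&(hsv[...,1]>80)
    q=P[m]
    for s in (q[:,0]<600,q[:,0]>630):
        if s.any(): print('ear',s.sum(),q[s].mean(0),q[s].min(0),q[s].max(0))
```

```text
top rod 127 [ 579.16055919 -231.93964211  193.65833502] [ 750.8054374  -199.45481944  214.08667289]
  line [ 9.8908806e-01  1.4732541e-01  6.6818152e+02 -2.1740536e+02] 8.471961 [ 670.21088759 -216.90966488  202.05766356]
top handle 35 [ 604.84743726 -245.47020864  190.11881586] [ 618.66136317 -206.21146907  213.53598314]
  line [ 1.5073511e-01 -9.8857421e-01  6.1209418e+02 -2.2520172e+02] -81.33047 [ 612.3899172  -225.84675673  203.15300226]
ear 40 [ 538.94709448 -236.52532583  154.7682744 ] [ 529.88069941 -245.65986949  137.61549576] [ 549.30651469 -228.6606566   165.1004154 ]
ear 38 [ 692.02001862 -210.86114411  153.69358684] [ 675.94630247 -220.69088838  131.03926703] [ 744.47959016 -198.60928948  171.74834617]
scene rod 245 [ 578.96280829 -236.47757004  195.48901648] [ 750.19755396 -202.22315052  215.63420554]
  line [ 9.8829800e-01  1.5253547e-01  6.7287915e+02 -2.2066406e+02] 8.773889 [ 677.87779451 -219.62269933  203.38809699]
scene handle 98 [ 605.52251585 -249.16879669  190.47846297] [ 630.87293534 -210.20956105  211.92951536]
  line [ 1.314821e-01 -9.913185e-01  6.153459e+02 -2.321660e+02] -82.44475 [ 615.16313103 -231.90441082  202.92955723]
ear 97 [ 542.95951967 -241.08530481  151.96543604] [ 530.26296826 -249.23185942  130.10924476] [ 554.99075943 -225.71273076  161.91398603]
ear 98 [ 688.76800616 -219.64814754  152.12808083] [ 675.72496597 -227.12960177  130.01821774] [ 697.04494594 -209.69869796  161.83277489]
```

Two-view results:
- **Handle:** about (614,-228), top at z≈213. Hook yaw is ≈8.6°.
- **Canister rim:** about (573,209,90).

The two cameras differ by about 3.5 mm in y, so I'll refine with the wrist camera at hover. First I rise and turn.

{"api": "arm_command", "payload": {"steps": [[1,[0,0,-3],0.107],[1,[0,0,-3],0],[1,[0,0,-3],0],[1,[0,0,-3],0],[1,[-1.15,-2.57,0],0]]}}

```text
clock: 0.57
eef_pos: [161.6, -519.1, 301.1]
eef_rot: [3.142, -0.007, -1.424]
wrist_force: [1.2, 0.6, -0.1]
finger_gap: 94.0
```

{"api": "arm_command", "payload": {"steps": [[1,[-1.15,-2.57,0],0],[1,[-1.15,-2.57,0],0],[1,[-1.15,-2.57,0],0],[1,[-1.15,-2.57,0],0],[1,[-1.15,-2.57,0],0]]}}

```text
clock: 0.98
eef_pos: [282.8, -439.8, 295.6]
eef_rot: [3.141, 0.0, -1.421]
wrist_force: [0.3, 0.1, -0.9]
finger_gap: 93.7
```

{"api": "arm_command", "payload": {"steps": [[1,[-1.15,-2.57,0],0],[1,[-1.15,-2.57,0],0],[1,[-1.15,-2.57,0],0],[1,[-1.15,-2.57,0],0],[1,[-1.15,-2.57,0],0]]}}

```text
clock: 1.4
eef_pos: [401.4, -363.7, 295.6]
eef_rot: [3.141, 0.0, -1.421]
wrist_force: [0.1, -0.9, -0.0]
finger_gap: 93.9
```

{"api": "arm_command", "payload": {"steps": [[1,[-1.15,-2.57,0],0],[1,[-1.15,-2.57,0],0],[1,[-1.15,-2.57,0],0],[1,[-1.15,-2.57,0],0],[1,[-1.15,-2.57,0],0]]}}

```text
clock: 1.82
eef_pos: [519.8, -287.6, 295.5]
eef_rot: [3.141, 0.0, -1.421]
wrist_force: [-0.4, -0.5, 0.2]
finger_gap: 94.3
```

{"api": "arm_command", "payload": {"steps": [[1,[-1.15,-2.57,0],0],[1,[-1.15,-2.57,0],0],[1,[-1.15,-2.57,0],0],[1,[-1.15,-2.57,0],0],[1,[0,0,0],0]]}}

```text
clock: 2.23
eef_pos: [616.3, -224.8, 294.1]
eef_rot: [3.14, 0.002, -1.418]
wrist_force: [0.2, -0.1, -0.4]
finger_gap: 94.0
```

```bash
cat >> h.py <<'E'
from scipy.spatial.transform import Rotation as Ro
def wpts(s,d):
    c=manip.calibration('wrist'); v,u=np.indices(d.shape)
    a=(u-c['cx'])/c['fx'];b=(v-c['cy'])/c['fy'];th=np.hypot(a,b)+1e-9
    k=np.tan(th)/th
    P=np.stack([a*k*d,b*k*d,d],-1)
    T=c['tool_from_camera'];P=P@T[:3,:3].T+T[:3,3]
    return P@Ro.from_euler('xyz',s['eef_rot']).as_matrix().T+s['eef_pos']
def wsnap(name):
    s=manip.read_state();p,d=manip.camera('wrist')
    cv2.imwrite(f'pics/{name}.png',p[:,:,::-1])
    return s,p,d,wpts(s,d)
def snap(n,name,bx=None,f=4):
    p,d=manip.camera(n);q=p if bx is None else cv2.resize(p[bx[1]:bx[3],bx[0]:bx[2]],None,fx=f,fy=f,interpolation=cv2.INTER_CUBIC)
    cv2.imwrite(f'pics/{name}.png',q[:,:,::-1]); return p,d,pts(n,p,d)
E
python3 - <<'E'
from h import *
s,p,d,P=wsnap('w1');np.savez('pics/w1.npz',p=p,d=d,P=P)
print(s['eef_pos'],s['eef_rot'])
hsv=cv2.cvtColor(p,cv2.COLOR_RGB2HSV)
m=(P[...,2]>188)&(P[...,2]<220)&(P[...,0]>500)&(P[...,0]<780)&(abs(P[...,1]+228)<60)
q=P[m];v=hsv[m]
for nm,k in(('rod',v[:,2]>110),('handle',v[:,2]<70)):
    r=q[k];print(nm,len(r))
    if len(r)>5:
        L=cv2.fitLine(r[:,:2].astype(np.float32),cv2.DIST_HUBER,0,.01,.01).ravel()
        print(L,r.min(0),r.max(0),r.mean(0), cv2.minAreaRect(r[:,:2].astype(np.float32)))
m=(hsv[...,0]>60)&(hsv[...,0]<95)&(hsv[...,1]>90)&(abs(P[...,2]-138)<12)
q=P[m];print('green',len(q),np.median(q[:,2]),cv2.minEnclosingCircle(q[:,:2].astype(np.float32)))
E
```

```text
[ 616.28098405 -224.76360321  294.1475439 ] [ 3.14034494e+00  1.56860839e-03 -1.41763085e+00]
rod 1328
[ 9.8862755e-01  1.5038466e-01  6.6695941e+02 -2.1868033e+02] [ 578.44163157 -244.86321855  189.20725291] [ 749.47153497 -200.16461403  214.7984329 ] [ 666.17996379 -218.37142976  203.61250434] ((664.1146240234375, -223.31903076171875), (171.8118896484375, 39.21043395996094), 2.541929006576538)
handle 341
[ 1.3056134e-01 -9.9144024e-01  6.1419464e+02 -2.2676891e+02] [ 606.79108448 -245.80706067  188.85975073] [ 620.95992948 -208.27455897  214.09115922] [ 614.1284244  -226.81658593  204.84901801] ((613.9423217773438, -227.05422973632812), (9.363479614257812, 36.6347541809082), 8.495917320251465)
green 4408 138.20467789457865 ((615.5587158203125, -226.53054809570312), 59.5057487487793)
```

View pics/w1.png

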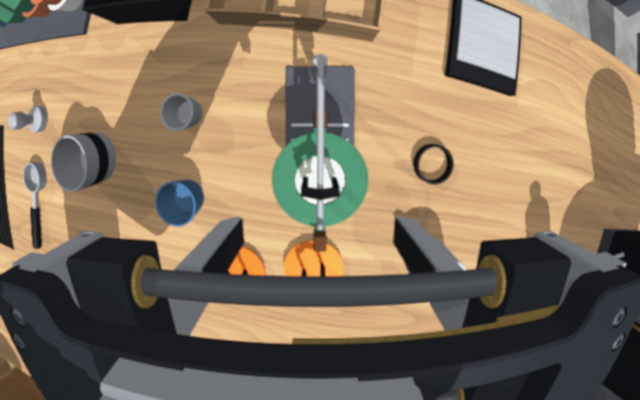

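The wrist view confirms the handle at pixel (320,188), world (614,-227), top z≈214, with the rod along the image column. The jaws straddle it, so I descend.

{"api": "arm_command", "payload": {"steps": [[1,[0,0,2.6],0],[1,[0,0,2.6],0],[1,[0,0,2.6],0],[1,[0,0,2],0],[1,[0,0,1],0]]}}

```text
clock: 2.7
eef_pos: [612.1, -228.1, 184.9]
eef_rot: [3.138, 0.002, -1.422]
wrist_force: [0.4, 0.5, -0.6]
finger_gap: 94.3
```

{"api": "arm_command", "payload": {"steps": [[1,[0,0,1],0],[1,[0,0,1.1],0],[1,[0,0,0],0],[1,[0,0,0],0]]}}

```text
clock: 3.03
eef_pos: [613.6, -228.0, 167.1]
eef_rot: [-3.141, -0.0, -1.421]
wrist_force: [0.6, 0.9, 1.2]
finger_gap: 94.0
```

Run:
```python
from h import *
s,p,d,P=wsnap('w2')
print(s['eef_pos'],s['eef_rot'],s['wrist_force'])
snap('scene','s2',(180,180,400,350),3.5)
```

```text
[ 613.62065054 -228.0010561   167.07753644] [-3.14140766e+00 -8.67419585e-05 -1.42118193e+00] [0.55393745 0.87805062 1.21880175]
```

View pics/s2.png

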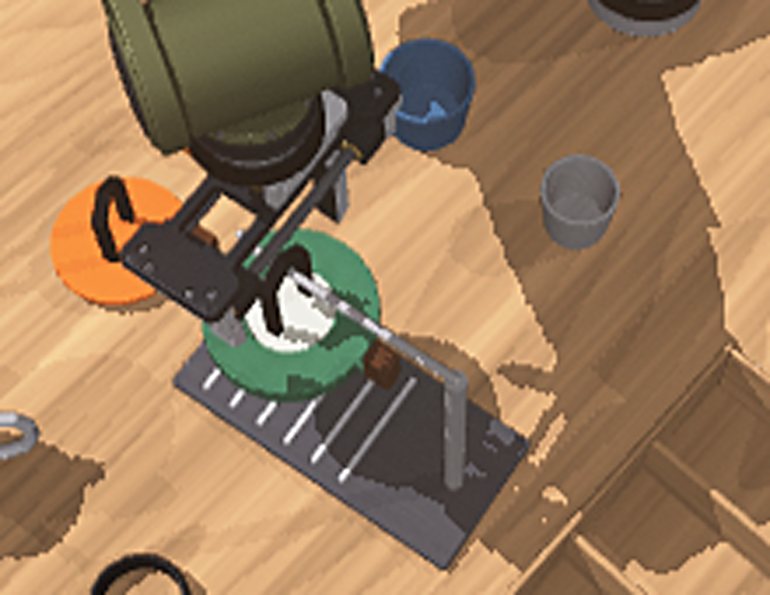

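View pics/w2.png

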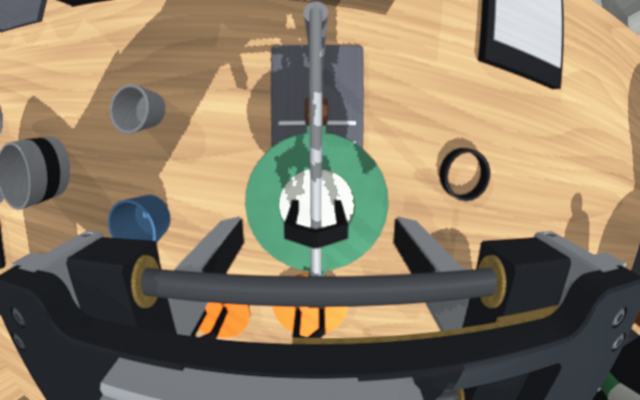

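Both fingers straddle the handle legs (wrist view, handle at (316,235), fingers at x≈240 and 395). Closing.

{"api": "arm_command", "payload": {"steps": [[0.3,[0,0,0],0],[0.3,[0,0,0],0],[0.3,[0,0,0],0],[0.3,[0,0,0],0],[0.3,[0,0,0],0]], "force": 35}}

```text
clock: 3.55
eef_pos: [613.7, -227.8, 166.9]
eef_rot: [-3.141, -0.0, -1.421]
wrist_force: [1.1, 0.3, -1.1]
finger_gap: 64.2
```

{"api": "arm_command", "payload": {"steps": [[0.3,[0,0,0],0],[0.3,[0,0,0],0],[0.3,[0,0,0],0],[0.3,[0,0,0],0]]}}

```text
clock: 3.88
eef_pos: [613.6, -227.4, 166.7]
eef_rot: [3.142, 0.001, -1.421]
wrist_force: [-0.2, 4.4, 2.7]
finger_gap: 37.8
```

Run:
```python
from h import *
s,p,d,P=wsnap('w3')
print(s['eef_pos'],s['wrist_force'],s['finger_gap'])
hsv=cv2.cvtColor(p,cv2.COLOR_RGB2HSV)
m=(P[...,2]>188)&(P[...,2]<220)&(abs(P[...,0]-614)<40)&(abs(P[...,1]+228)<19)&(hsv[...,2]<70)
r=P[m];print(len(r),r.min(0),r.max(0),cv2.minAreaRect(r[:,:2].astype(np.float32)))
m=(hsv[...,0]>60)&(hsv[...,0]<95)&(hsv[...,1]>90)&(abs(P[...,2]-138)<12)&(abs(P[...,0]-614)<80)
q=P[m];print('green',len(q),np.median(q[:,2]),cv2.minEnclosingCircle(q[:,:2].astype(np.float32)))
```

```text
[ 613.59099232 -227.41082578  166.7477359 ] [-0.23493501  4.44763512  2.66650722] 37.8432307274102
1248 [ 606.22579243 -246.9238068   188.22169213] [ 625.56900058 -209.0075573   219.83846348] ((614.4473266601562, -228.53890991210938), (12.845577239990234, 40.432106018066406), 14.653489112854004)
green 7652 138.17498043250782 ((614.7890625, -232.66650390625), 62.74339294433594)
```

View pics/w3.png

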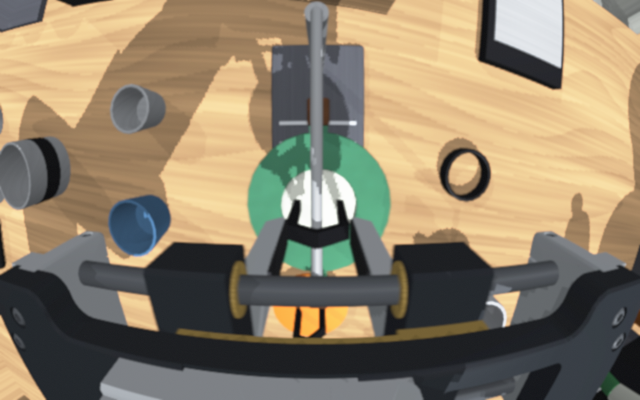

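Gripped at a 38 mm gap. Now I lift 18 mm, then back off along the stand's -x, which is the tool's +y.

{"api": "arm_command", "payload": {"steps": [[0.2,[0,0,0],0],[0.2,[0,0,-0.3],0],[0.2,[0,0,-0.4],0],[0.2,[0,0,-0.4],0],[0.2,[0,0,-0.4],0]], "force": 45}}

```text
clock: 4.35
eef_pos: [613.5, -227.9, 181.8]
eef_rot: [3.141, -0.0, -1.421]
wrist_force: [0.1, 0.2, 0.3]
finger_gap: 19.0
```

{"api": "arm_command", "payload": {"steps": [[0.2,[0,0,-0.4],0],[0.2,[0,0,0],0],[0.2,[0,0,0],0]]}}

```text
clock: 4.6
eef_pos: [613.6, -228.0, 185.7]
eef_rot: [3.142, -0.0, -1.421]
wrist_force: [-0.3, 0.6, 0.8]
finger_gap: 18.5
```

Run:
```python
from h import *
s=manip.read_state();print(s['eef_pos'],s['wrist_force'],s['finger_gap'])
p,d,P=snap('scene','s3',(180,180,400,350),3.5)
hsv=cv2.cvtColor(p,cv2.COLOR_RGB2HSV)
m=(hsv[...,0]>60)&(hsv[...,0]<95)&(hsv[...,1]>90)&(abs(P[...,2]-150)<30)&(abs(P[...,0]-614)<80)&(abs(P[...,1]+228)<80)
q=P[m];A=np.c_[q[:,:2]-[614,-228],np.ones(len(q))];print(len(q),np.linalg.lstsq(A,q[:,2],rcond=None)[0])
```

```text
[ 613.59760192 -227.97134693  185.7234701 ] [-0.34453484  0.633723    0.77893555] 18.482260668713987
768 [-2.78857640e-03 -1.09174476e-03  1.37832269e+02]
```

View pics/s3.png

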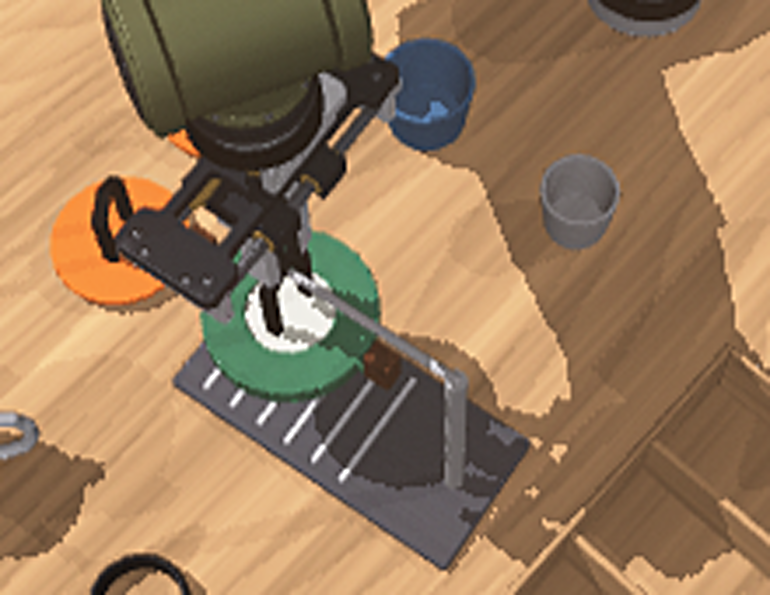

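The fingers closed to 18.5 mm and the plate stayed at z≈138. The handle wasn't between the pads, so I stop and find out why.

Run:
```python
from h import *
s,p,d,P=wsnap('w4')
np.savez('pics/w4.npz',p=p,d=d,P=P)
print(s['eef_pos'],s['finger_gap'])
c=manip.calibration('wrist');T=np.linalg.inv(c['tool_from_camera'])
def proj(t):
    q=T[:3,:3]@t+T[:3,3];th=np.arctan2(np.hypot(q[0],q[1]),q[2]);k=c['fx']*th/np.hypot(q[0],q[1]);return c['cx']+k*q[0],c['cy']+k*q[1]
for t in ([0,0,0],[0,0,-19],[9,0,0],[9,0,-19]): print(t,proj(np.array(t,float)))
big=cv2.resize(p[150:330,220:420],None,fx=3.3,fy=3.3,interpolation=cv2.INTER_CUBIC);cv2.imwrite('pics/w4z.png',big[:,:,::-1])
p,d,P2=snap('scene','s4',(220,200,310,290),6.6)
p,d,P2=snap('top','t4',(350,100,440,220),5)
```

```text
[ 613.51664663 -227.91059781  185.51232439] 18.65563366755799
[0, 0, 0] (np.float64(317.7114572690612), np.float64(216.63364776355718))
[0, 0, -19] (np.float64(317.6213642591108), np.float64(225.32256780701647))
[9, 0, 0] (np.float64(330.3964958593695), np.float64(216.6206162420774))
[9, 0, -19] (np.float64(331.4518021751775), np.float64(225.3026822799073))
```

View pics/w4z.png

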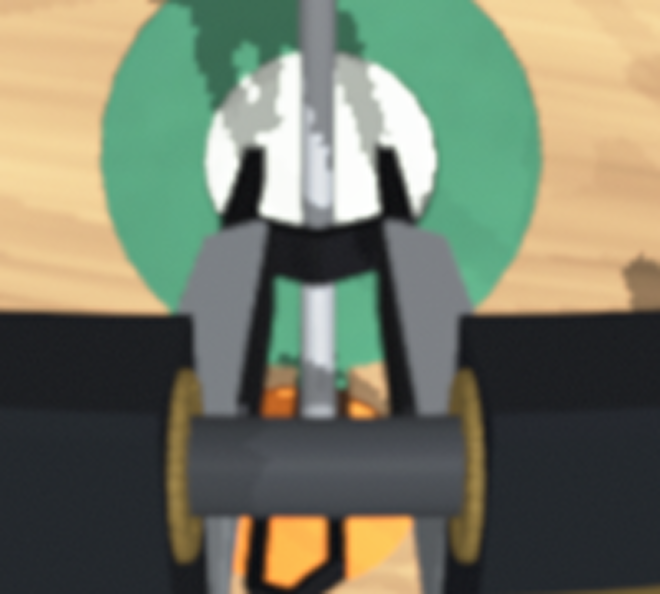

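View pics/s4.png

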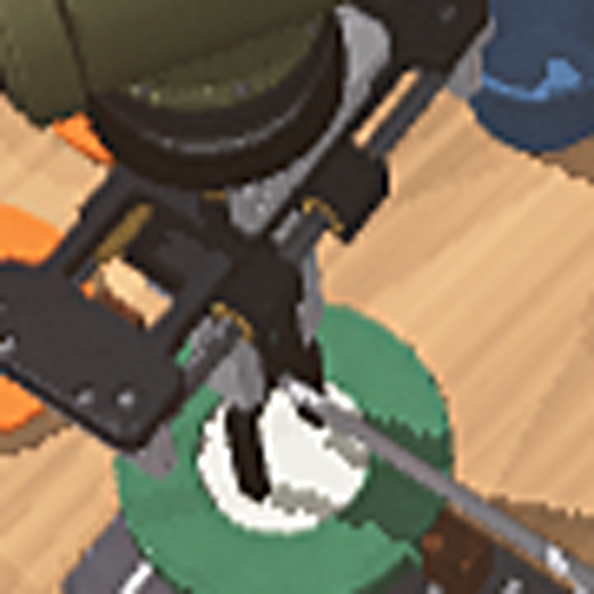

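View pics/t4.png

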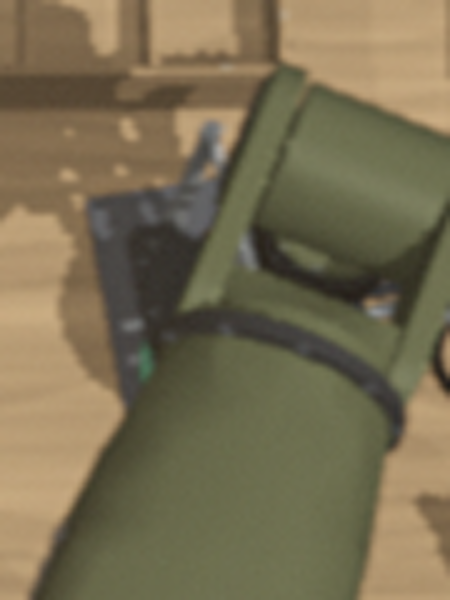

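Run:
```python
from h import *
f=np.load('pics/w4.npz');p,P=f['p'],f['P']
hsv=cv2.cvtColor(p,cv2.COLOR_RGB2HSV)
# tool-aligned local coords about (613.5,-227.9): a along lid x, b along lid y
c,s=np.cos(.1498),np.sin(.1498)
D=P-np.array([613.5,-227.9,0]);A=D[...,0]*c+D[...,1]*s;B=-D[...,0]*s+D[...,1]*c
for v in (196,202,208,213,217,219,222,226,230,234,238,242,250,260):
    print(v,[(u,int(hsv[v,u,2]),int(A[v,u]),int(B[v,u]),int(P[v,u,2])) for u in (288,294,298,302,306,317,330,334,338,342,346,352)])
```

```text
196 [(288, 252, 2, 26, 133), (294, 62, 4, 20, 142), (298, 33, 5, 16, 144), (302, 251, 2, 13, 134), (306, 253, 2, 10, 134), (317, 229, 19, 0, 204), (330, 225, 2, -10, 134), (334, 72, 4, -13, 143), (338, 37, 4, -16, 143), (342, 252, 2, -20, 134), (346, 253, 2, -24, 134), (352, 181, 3, -29, 136)]
202 [(288, 253, -2, 26, 135), (294, 19, 4, 18, 163), (298, 27, 4, 15, 163), (302, 248, -2, 13, 134), (306, 251, -2, 10, 134), (317, 230, 15, 0, 203), (330, 254, -2, -10, 133), (334, 94, 0, -13, 147), (338, 18, 5, -15, 163), (342, 190, 5, -18, 163), (346, 252, -2, -24, 133), (352, 154, -1, -29, 138)]
208 [(288, 239, -8, 26, 134), (294, 20, 4, 17, 179), (298, 51, 0, 15, 165), (302, 251, -8, 13, 134), (306, 251, -8, 10, 133), (317, 231, 11, 0, 204), (330, 254, -8, -10, 134), (334, 157, -3, -13, 148), (338, 18, 4, -14, 180), (342, 54, 5, -17, 181), (346, 251, -8, -24, 133), (352, 154, -6, -29, 138)]
213 [(288, 89, 4, 20, 192), (294, 20, 4, 16, 192), (298, 139, -2, 15, 166), (302, 254, -12, 14, 133), (306, 251, -12, 10, 134), (317, 165, 8, 0, 204), (330, 255, -12, -10, 133), (334, 205, -12, -14, 134
[... 2358 characters left out ...]
), (338, 26, 8, -10, 254), (342, 127, 9, -11, 257), (346, 133, 9, -13, 257), (352, 134, 9, -16, 257)]
250 [(288, 133, 9, 13, 266), (294, 109, 9, 10, 267), (298, 28, 6, 9, 260), (302, 106, -6, 8, 230), (306, 176, -46, 10, 138), (317, 230, -17, 0, 204), (330, 179, -46, -10, 138), (334, 133, -6, -9, 230), (338, 23, 6, -9, 260), (342, 95, 8, -11, 263), (346, 132, 9, -13, 267), (352, 132, 10, -15, 268)]
260 [(288, 133, 65, 0, 395), (294, 52, 8, 9, 274), (298, 27, 2, 9, 261), (302, 137, -121, 22, 0), (306, 110, -56, 10, 138), (317, 199, -25, 0, 204), (330, 184, -121, -16, 0), (334, 198, -121, -22, 0), (338, 24, 2, -9, 261), (342, 39, 8, -10, 275), (346, 132, 10, -12, 278), (352, 133, 9, -14, 278)]
```

The wrist depth puts the fingertips near z≈218 while eef z reads 185. I'll cross-check with the scene camera.

Run:
```python
from h import *
f=np.load('pics/w4.npz');w,Pw=f['p'],f['P']
p,d,P=snap('scene','s5',(220,200,310,290),6.6); np.savez('pics/s5.npz',p=p,d=d,P=P)
hsv=cv2.cvtColor(p,cv2.COLOR_RGB2HSV)
c,s=np.cos(.1498),np.sin(.1498)
D=P-np.array([613.5,-229.5,0]);A=D[...,0]*c+D[...,1]*s;B=-D[...,0]*s+D[...,1]*c
for v in range(244,266,2):
    print(v,[(u,int(hsv[v,u,2]),int(A[v,u]),int(B[v,u]),int(P[v,u,2])) for u in range(250,276,2)])
s=manip.read_state();print(s['joints'],s['eef_pos'])
```

```text
244 [(250, 64, 22, -41, 358), (252, 45, 22, -36, 351), (254, 47, 20, -29, 336), (256, 50, 25, -28, 340), (258, 48, 27, -25, 338), (260, 50, 29, -22, 335), (262, 49, 32, -20, 333), (264, 44, 32, -14, 324), (266, 100, 9, 13, 250), (268, 143, 9, 20, 239), (270, 221, -67, 107, 2), (272, 212, -64, 111, -1), (274, 216, -59, 114, 0)]
246 [(250, 48, 23, -43, 353), (252, 89, 17, -33, 330), (254, 113, 22, -32, 334), (256, 45, 27, -32, 339), (258, 50, 29, -29, 337), (260, 54, 32, -26, 336), (262, 45, 34, -23, 332), (264, 40, 32, -15, 318), (266, 123, 9, 13, 240), (268, 125, 9, 19, 231), (270, 143, -18, 54, 137), (272, 140, -13, 55, 141), (274, 227, -56, 109, 0)]
248 [(250, 66, 22, -43, 345), (252, 86, 15, -32, 317), (254, 131, 24, -34, 331), (256, 135, 26, -32, 330), (258, 43, 32, -32, 337), (260, 47, 33, -28, 331), (262, 46, 33, -22, 321), (264, 39, 5, 10, 231), (266, 122, 10, 11, 235), (268, 120, 9, 18, 221), (270, 140, -15, 50, 137), (272, 138, -11, 53, 136), (274, 140, -7, 55, 139)]
250 [(250, 129, -2, -22, 269), (252, 116, 22, -39, 329), (254, 63, 25, -37, 328), (256, 63, 28, -34, 327), (2
[... 1917 characters left out ...]
 -15, 200), (258, 33, 4, -13, 200), (260, 254, -14, 10, 133), (262, 237, -9, 11, 135), (264, 251, -5, 13, 138), (266, 26, -1, 16, 138), (268, 126, 23, -2, 204), (270, 117, 26, 0, 202), (272, 150, 30, 2, 203), (274, 159, 11, 28, 132)]
264 [(250, 91, -29, -8, 137), (252, 249, -26, -4, 135), (254, 34, -3, -19, 191), (256, 50, 2, -18, 197), (258, 20, 5, -15, 196), (260, 250, -11, 5, 134), (262, 233, -8, 9, 131), (264, 239, -2, 10, 136), (266, 245, 0, 13, 134), (268, 36, 4, 15, 135), (270, 124, 28, -2, 199), (272, 125, 33, -1, 205), (274, 121, 37, 0, 205)]
[-4.11481344e-01  5.33246116e-01  1.17246923e+00 -1.20223574e-05
  1.43633790e+00  1.00951840e+00] [ 613.52297044 -227.80809584  185.44818009]
```

Run:
```python
from h import *
f=np.load('pics/w1.npz');p,d=f['p'],f['d']
P=wpts(dict(eef_rot=np.zeros(3),eef_pos=np.zeros(3)),d)  # tool frame
hsv=cv2.cvtColor(p,cv2.COLOR_RGB2HSV)
m=(abs(P[...,0])<75)&(abs(P[...,0])>30)&(P[...,2]>-90)&(P[...,2]<30)&(abs(P[...,1])<25)
print(m.sum())
for lo in range(-90,30,6):
    k=m&(P[...,2]>=lo)&(P[...,2]<lo+6)
    if k.any():
        q=P[k];print(lo,len(q),'x|',abs(q[:,0]).min().round(),abs(q[:,0]).max().round(),'y',q[:,1].min().round(),q[:,1].max().round())
for v in (214,216,218,220,224,230,236):
    print(v,[(u,int(hsv[v,u,2]),*P[v,u].astype(int)) for u in (232,236,238,240,242,244)])
```

```text
3514
-90 455 x| 46.0 60.0 y -11.0 2.0
-84 466 x| 46.0 59.0 y -10.0 5.0
-78 444 x| 46.0 60.0 y -10.0 8.0
-72 419 x| 46.0 59.0 y -10.0 8.0
-66 369 x| 46.0 59.0 y -11.0 9.0
-60 346 x| 46.0 59.0 y -11.0 8.0
-54 310 x| 46.0 59.0 y -10.0 8.0
-48 280 x| 46.0 59.0 y -10.0 8.0
-42 253 x| 46.0 60.0 y -10.0 8.0
-36 169 x| 46.0 56.0 y -10.0 8.0
-30 3 x| 48.0 49.0 y -8.0 -5.0
214 [(232, 213, np.int64(-150), np.int64(87), np.int64(293)), (236, 220, np.int64(-143), np.int64(87), np.int64(293)), (238, 223, np.int64(-139), np.int64(87), np.int64(293)), (240, 225, np.int64(-135), np.int64(87), np.int64(293)), (242, 226, np.int64(-132), np.int64(87), np.int64(293)), (244, 226, np.int64(-128), np.int64(87), np.int64(293))]
216 [(232, 194, np.int64(-150), np.int64(91), np.int64(293)), (236, 186, np.int64(-143), np.int64(91), np.int64(294)), (238, 175, np.int64(-139), np.int64(91), np.int64(292)), (240, 198, np.int64(-136), np.int64(91), np.int64(293)), (242, 222, np.int64(-132), np.int64(91), np.int64(292)), (244, 224, np.int64(-128), np.int64(90), np.int64(292))]
218 [(232, 137, np.int64(-51), np.int64(
[... 958 characters left out ...]
nt64(106), np.int64(294))]
230 [(232, 56, np.int64(-47), np.int64(-8), np.int64(-53)), (236, 26, np.int64(-46), np.int64(-6), np.int64(-48)), (238, 26, np.int64(-46), np.int64(-5), np.int64(-43)), (240, 25, np.int64(-46), np.int64(-2), np.int64(-37)), (242, 85, np.int64(-46), np.int64(-1), np.int64(-34)), (244, 206, np.int64(-130), np.int64(117), np.int64(294))]
236 [(232, 26, np.int64(-46), np.int64(-5), np.int64(-55)), (236, 26, np.int64(-46), np.int64(-2), np.int64(-47)), (238, 26, np.int64(-46), np.int64(-1), np.int64(-43)), (240, 26, np.int64(-47), np.int64(0), np.int64(-37)), (242, 64, np.int64(-46), np.int64(1), np.int64(-35)), (244, 198, np.int64(-131), np.int64(128), np.int64(293))]
```

Run:
```python
from h import *
print(manip.tcp_to_grasp, [a for a in dir(manip) if not a.startswith('_')])
```

```text
18.8 ['Unreachable', 'calibration', 'camera', 'read_state', 'sign_off', 'tcp_to_grasp']
```

Inner finger faces end about 33 mm short of the reported TCP, seen in two cameras and matching the missed grasp. The real tips are therefore at tool z≈-33, and the effective grasp point is about 52 mm behind the TCP. Before redoing it I check where the gripper body starts.

Run:
```python
from h import *
f=np.load('pics/w1.npz');d=f['d']
P=wpts(dict(eef_rot=np.zeros(3),eef_pos=np.zeros(3)),d)
for u,v in ((130,250),(150,245),(100,280),(200,330),(60,245),(320,285),(320,345),(300,385),(520,250)): print(u,v,P[v,u].round())
m=(P[...,2]<-85)&(d>0)
for lo in range(-180,-85,8):
    k=m&(P[...,2]>=lo)&(P[...,2]<lo+8)
    if k.any(): print(lo,k.sum(),P[k][:,0].min().round(),P[k][:,0].max().round(),P[k][:,1].min().round(),P[k][:,1].max().round())
```

```text
130 250 [ -52.  -34. -141.]
150 245 [ -48.  -33. -136.]
100 280 [ -56.  -29. -152.]
200 330 [-252.  349.  292.]
60 245 [ -79.  -34. -144.]
320 285 [   1.  -27. -144.]
320 345 [   1.  -23. -161.]
300 385 [   1.  -65. -210.]
520 250 [  57.  -34. -143.]
-180 18 -82.0 73.0 -7.0 5.0
-172 13676 -90.0 90.0 -35.0 12.0
-164 7019 -87.0 88.0 -35.0 8.0
-156 11554 -87.0 88.0 -35.0 23.0
-148 14459 -80.0 82.0 -35.0 23.0
-140 2917 -79.0 81.0 -35.0 1.0
-132 921 -80.0 81.0 -35.0 8.0
-124 590 -49.0 50.0 -7.0 10.0
-116 312 -49.0 50.0 -2.0 10.0
-108 508 -59.0 60.0 -11.0 10.0
-100 561 -58.0 60.0 -11.0 9.0
-92 530 -59.0 60.0 -11.0 2.0
```

{"api": "arm_command", "payload": {"steps": [[1,[0,0,-0.3],0],[1,[0,0,0],0],[1,[0,0,0],0],[1,[0,0,0],0],[1,[0,0,0],0]]}}

```text
clock: 5.27
eef_pos: [613.6, -227.8, 188.7]
eef_rot: [3.142, 0.0, -1.421]
wrist_force: [0.0, -0.3, -0.7]
finger_gap: 48.5
```

{"api": "arm_command", "payload": {"steps": [[1,[0,0,0],0],[1,[0,0,0],0],[1,[0,0,0],0],[1,[0,0,0],0],[1,[0,0,0],0]]}}

```text
clock: 5.68
eef_pos: [613.6, -227.8, 188.7]
eef_rot: [-3.142, 0.0, -1.421]
wrist_force: [-0.2, 0.2, 0.2]
finger_gap: 82.4
```

The body starts at tool z≈-131, so the whole gripper sits 33 mm back. The grasp-to-body distance stays at 78 mm. Descending 55 mm more.

{"api": "arm_command", "payload": {"steps": [[1,[0,0,0],0],[1,[0,0,1.3],0],[1,[0,0,1.3],0],[1,[0,0,1.3],0],[1,[0,0,0.9],0]]}}

```text
clock: 6.1
eef_pos: [613.3, -227.7, 139.5]
eef_rot: [3.141, 0.001, -1.421]
wrist_force: [-0.2, -1.3, 0.4]
finger_gap: 93.9
```

{"api": "arm_command", "payload": {"steps": [[1,[0,0,0.7],0],[1,[0,0,0],0],[1,[0,0,0],0]]}}

```text
clock: 6.35
eef_pos: [613.7, -227.9, 133.9]
eef_rot: [-3.142, -0.0, -1.421]
wrist_force: [0.3, 0.4, 0.6]
finger_gap: 94.4
```

Run:
```python
from h import *
s,p,d,P=wsnap('w6');np.savez('pics/w6.npz',p=p,d=d,P=P)
print(s['eef_pos'],s['wrist_force'],s['finger_gap'])
snap('scene','s6',(200,180,330,300),6)
hsv=cv2.cvtColor(p,cv2.COLOR_RGB2HSV)
m=(P[...,2]>188)&(P[...,2]<220)&(abs(P[...,0]-614)<20)&(abs(P[...,1]+228)<23)&(hsv[...,2]<70)
r=P[m];print(len(r),r.min(0),r.max(0),cv2.minAreaRect(r[:,:2].astype(np.float32)))
```

```text
[ 613.68274247 -227.86273395  133.94988938] [0.27873467 0.37590982 0.63006961] 94.35864990281692
1723 [ 603.59357056 -246.49411884  188.05974761] [ 621.63976656 -206.93813168  213.69308804] ((611.4351196289062, -227.21884155273438), (15.483304023742676, 39.35606384277344), 8.833794593811035)
```

View pics/w6.png

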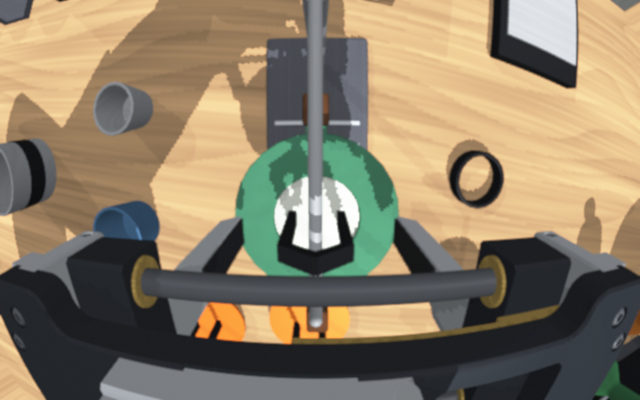

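View pics/s6.png

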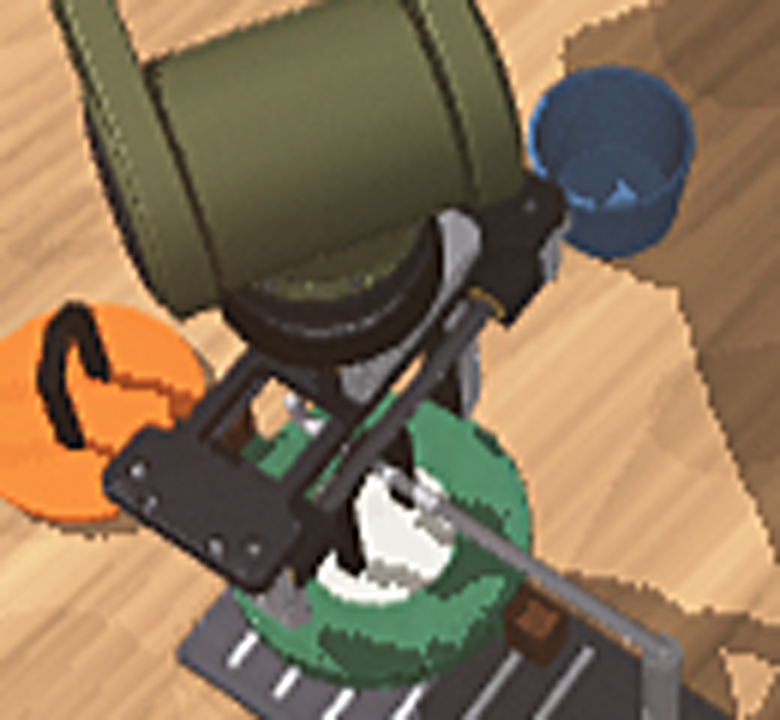

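The handle roof is now visible well above the fingertips at (315,260), between the fingers. Closing and holding until it stops.

{"api": "arm_command", "payload": {"steps": [[0.2,[0,0,0],0],[0.2,[0,0,0],0],[0.2,[0,0,0],0],[0.2,[0,0,0],0],[0.2,[0,0,0],0]], "force": 45}}

```text
clock: 6.87
eef_pos: [613.6, -227.8, 133.9]
eef_rot: [-3.141, -0.0, -1.421]
wrist_force: [0.8, 1.8, -0.1]
finger_gap: 64.4
```

{"api": "arm_command", "payload": {"steps": [[0.2,[0,0,0],0],[0.2,[0,0,0],0],[0.2,[0,0,0],0],[0.2,[0,0,0],0],[0.2,[0,0,0],0]]}}

```text
clock: 7.28
eef_pos: [613.6, -227.4, 133.8]
eef_rot: [3.142, 0.001, -1.421]
wrist_force: [-1.2, 3.8, 1.2]
finger_gap: 39.6
```

{"api": "arm_command", "payload": {"steps": [[0.2,[0,0,0],0],[0.2,[0,0,-0.3],0],[0.2,[0,0,-0.3],0]]}}

```text
clock: 7.53
eef_pos: [613.3, -228.0, 139.4]
eef_rot: [3.141, 0.0, -1.421]
wrist_force: [0.8, -0.4, -3.6]
finger_gap: 39.9
```

Gap 39.9 mm and wrist force −3.6 N match the weight of the lids. Lifting to 20 mm total.

{"api": "arm_command", "payload": {"steps": [[0.2,[0,0,-0.4],0],[0.2,[0,0,-0.5],0],[0.2,[0,0,-0.5],0],[0.2,[0,0,0],0],[0.2,[0,0,0],0]]}}

```text
clock: 7.95
eef_pos: [613.7, -227.9, 154.2]
eef_rot: [-3.141, -0.0, -1.421]
wrist_force: [-0.2, 0.2, -3.4]
finger_gap: 39.9
```

Run:
```python
from h import *
s,p,d,P=wsnap('w7')
print(s['eef_pos'],s['wrist_force'],s['finger_gap'])
hsv=cv2.cvtColor(p,cv2.COLOR_RGB2HSV)
m=(hsv[...,0]>60)&(hsv[...,0]<95)&(hsv[...,1]>90)&(abs(P[...,2]-150)<30)&(abs(P[...,0]-614)<80)&(abs(P[...,1]+228)<80)
q=P[m];A=np.c_[q[:,:2]-[614,-228],np.ones(len(q))];print(len(q),np.linalg.lstsq(A,q[:,2],rcond=None)[0])
m=(P[...,2]>215)&(P[...,2]<245)&(abs(P[...,0]-614)<20)&(abs(P[...,1]+228)<18)&(hsv[...,2]<70)
print('handle top',np.percentile(P[m][:,2],[50,95]) if m.any() else None)
```

```text
[ 613.72653015 -227.93194317  154.1656308 ] [-0.1528801   0.24764029 -3.35061639] 39.936073579069735
8703 [ 3.31405385e-03 -1.70239428e-02  1.58983591e+02]
handle top [226.35734924 232.85729772]
```

View pics/w7.png

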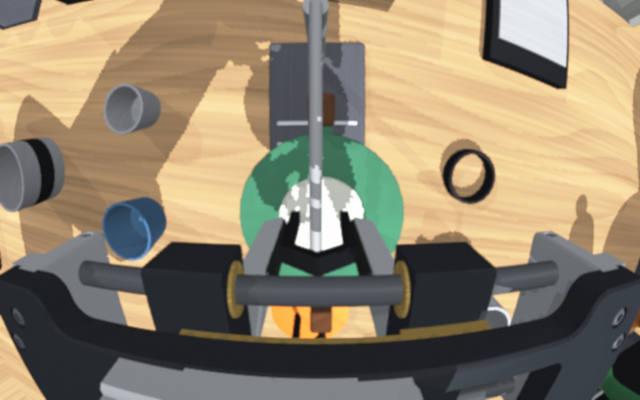

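The lids are lifted to plate z≈159 and level. Backing out 140 mm along tool +y.

{"api": "arm_command", "payload": {"steps": [[0.2,[0,0.5,0],0],[0.2,[0,0.8,0],0],[0.2,[0,1,0],0],[0.2,[0,1,0],0],[0.2,[0,1,0],0]]}}

```text
clock: 8.42
eef_pos: [569.9, -234.4, 153.5]
eef_rot: [3.141, 0.0, -1.421]
wrist_force: [0.1, 0.1, -4.0]
finger_gap: 39.6
```

{"api": "arm_command", "payload": {"steps": [[0.2,[0,1,0],0],[0.2,[0,1.2,0],0],[0.2,[0,1.2,0],0],[0.2,[0,1.3,0],0],[0.2,[0,1.3,0],0]]}}

```text
clock: 8.83
eef_pos: [510.4, -243.2, 153.6]
eef_rot: [3.141, 0.0, -1.421]
wrist_force: [0.8, 0.1, -4.4]
finger_gap: 39.7
```

{"api": "arm_command", "payload": {"steps": [[0.2,[0,1.3,0],0],[0.2,[0,1.2,0],0],[0.2,[0,0.8,0],0],[0.2,[0,0.4,-0.3],0],[0.2,[0,0,-0.7],0]]}}

```text
clock: 9.25
eef_pos: [474.2, -248.7, 163.6]
eef_rot: [3.141, 0.001, -1.422]
wrist_force: [-0.2, -0.8, -3.2]
finger_gap: 39.6
```

{"api": "arm_command", "payload": {"steps": [[0.2,[0,0,-1],0],[0.2,[0,0,-1],0],[0.2,[0,0,-1],0],[0.2,[0,0,0],0],[0.2,[0,0,0],0]]}}

```text
clock: 9.67
eef_pos: [475.6, -248.8, 194.4]
eef_rot: [-3.141, -0.001, -1.421]
wrist_force: [-0.2, 0.2, -4.5]
finger_gap: 39.8
```

Run:
```python
from h import *
s,p,d,P=wsnap('w8');np.savez('pics/w8.npz',p=p,d=d,P=P)
print(s['clock'],s['eef_pos'],s['eef_rot'],s['wrist_force'],s['finger_gap'])
p,d,P=snap('scene','s8'); np.savez('pics/s8.npz',p=p,d=d,P=P)
```

```text
9.6667 [ 475.58933928 -248.77012874  194.3680191 ] [-3.14063445e+00 -7.87397082e-04 -1.42076461e+00] [-0.24704147  0.23540538 -4.50343413] 39.7601680348139
```

View pics/s8.png

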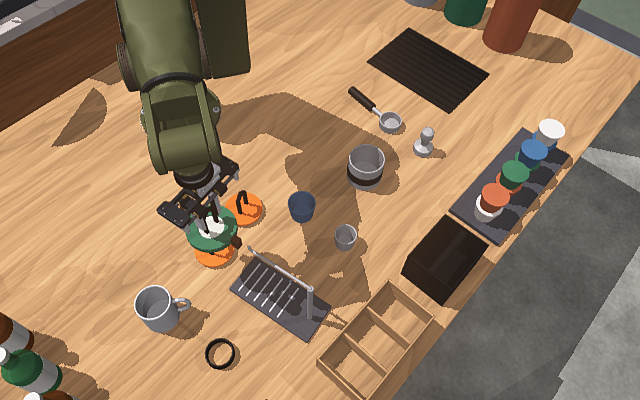

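View pics/w8.png

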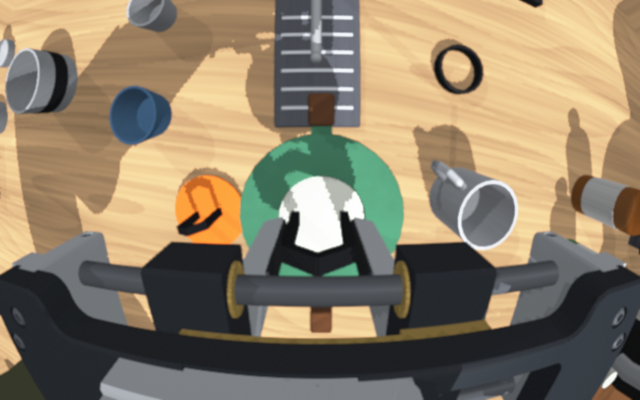

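The lids are off the hook and clear. They hang level at (213,228) in the scene view. I carry them to a waypoint short of the canister to measure its rim with the wrist camera.

{"api": "arm_command", "payload": {"steps": [[0.2,[-0.45,-0.21,0],0],[0.2,[-0.9,-0.43,0],0],[0.2,[-1.36,-0.64,0],0],[0.2,[-1.81,-0.85,0],0],[0.2,[-1.81,-0.85,0],0]]}}

```text
clock: 10.18
eef_pos: [495.3, -180.3, 193.4]
eef_rot: [3.141, 0.0, -1.421]
wrist_force: [0.1, 1.2, -4.0]
finger_gap: 39.8
```

{"api": "arm_command", "payload": {"steps": [[0.2,[-2.08,-0.98,0],0],[0.2,[-2.08,-0.98,0],0],[0.2,[-2.08,-0.98,0],0],[0.2,[-2.08,-0.98,0],0],[0.2,[-2.08,-0.98,0],0]]}}

```text
clock: 10.6
eef_pos: [528.2, -69.5, 193.5]
eef_rot: [3.141, 0.0, -1.421]
wrist_force: [0.1, 0.2, -3.9]
finger_gap: 39.5
```

{"api": "arm_command", "payload": {"steps": [[0.2,[-2.08,-0.98,0],0],[0.2,[-2.08,-0.98,0],0],[0.2,[-2.08,-0.98,0],0],[0.2,[-2,-0.94,0],0],[0.2,[-1.81,-0.85,0],0]]}}

```text
clock: 11.02
eef_pos: [559.8, 37.2, 193.5]
eef_rot: [3.141, 0.0, -1.42]
wrist_force: [0.3, -1.0, -3.3]
finger_gap: 40.1
```

{"api": "arm_command", "payload": {"steps": [[0.2,[-1.36,-0.64,0],0],[0.2,[-1.09,-0.51,0],0],[0.2,[-0.6,-0.28,0],0],[0.2,[0,0,0],0],[0.2,[0,0,0],0]]}}

```text
clock: 11.43
eef_pos: [569.3, 67.1, 193.6]
eef_rot: [3.141, -0.0, -1.421]
wrist_force: [-1.2, -0.4, -3.1]
finger_gap: 40.2
```

Run:
```python
from h import *
s,p,d,P=wsnap('w9');np.savez('pics/w9.npz',p=p,d=d,P=P)
print(s['clock'],s['eef_pos'],s['eef_rot'],s['wrist_force'],s['finger_gap'])
hsv=cv2.cvtColor(p,cv2.COLOR_RGB2HSV)
q=P[(abs(P[...,2]-88)<7)&(np.hypot(P[...,0]-573,P[...,1]-209)<70)&(hsv[...,1]<60)]
print('rim',len(q),cv2.minEnclosingCircle(q[:,:2].astype(np.float32)),np.percentile(q[:,2],[50,95]))
p2,d2,P2=snap('scene','s9');np.savez('pics/s9.npz',p=p2,d=d2,P=P2)
```

```text
11.4333 [569.31943078  67.10805555 193.59205573] [ 3.14123348e+00 -9.46593237e-05 -1.42075265e+00] [-1.21378505 -0.38490191 -3.09013788] 40.179088888325936
rim 1397 ((572.9716796875, 209.7054443359375), 50.517005920410156) [90.29170619 92.09475407]
```

View pics/w9.png

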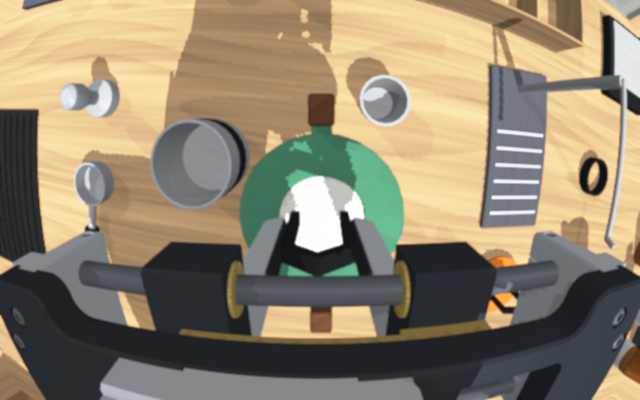

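View pics/s9.png

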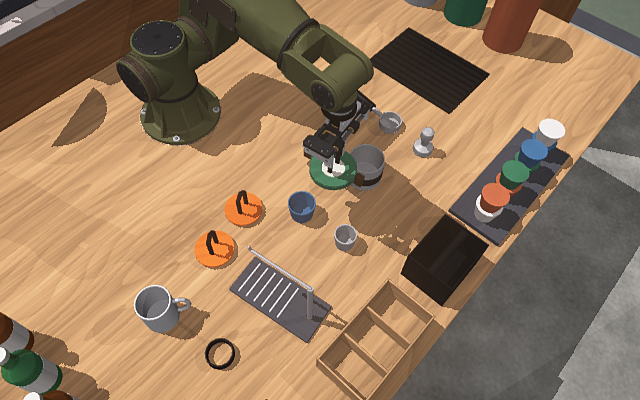

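The wrist view shows the open canister at (200,160), rim centre (573.0,209.7) by wrist depth. Next I locate the held lid relative to the TCP using the same camera.

Run:
```python
from h import *
from scipy.optimize import least_squares
f=np.load('pics/w9.npz');p,d=f['p'],f['d'];P=wpts(dict(eef_rot=np.zeros(3),eef_pos=np.zeros(3)),d)
hsv=cv2.cvtColor(p,cv2.COLOR_RGB2HSV)
m=((hsv[...,0]>60)&(hsv[...,0]<95)&(hsv[...,1]>60)&(P[...,2]<25)&(P[...,2]>-25)).astype(np.uint8)
z=np.median(P[m>0][:,2]);print('plate z',z,m.sum())
q=P[m>0];A=np.c_[q[:,:2],np.ones(len(q))];print('tilt',np.linalg.lstsq(A,q[:,2],rcond=None)[0])
c=max(cv2.findContours(m,cv2.RETR_EXTERNAL,cv2.CHAIN_APPROX_NONE)[0],key=len)[:,0]
# cast rays on plate plane
cal=manip.calibration('wrist');T=cal['tool_from_camera']
def cast(uv,z):
    a=(uv-[cal['cx'],cal['cy']])/cal['fx'];th=np.hypot(*a.T);r=np.c_[a*(np.sin(th)/th)[:,None],np.cos(th)]@T[:3,:3].T
    k=(z-T[2,3])/r[:,2];return T[:3,3]+r*k[:,None]
W=cast(c.astype(float),z)
# keep outer edge: front arc
def fit(W,R,x0):
    return least_squares(lambda x:np.hypot(W[:,0]-x[0],W[:,1]-x[1])-R,x0,loss='soft_l1',f_scale=.5)
sel=(abs(np.hypot(W[:,0],W[:,1])-59)<5);print(sel.sum())
r=fit(W[sel],59,[0,0]);print('outer ring centre tool',r.x,np.abs(r.fun).mean())
# white region => hole edge
w=((hsv[...,2]>200)&(hsv[...,1]<40)&(abs(P[...,2]-5)<25)&(abs(P[...,0])<40)&(abs(P[...,1])<40)).astype(np.uint8);print('white',w.sum(),np.median(P[w>0][:,2]))
# handle legs dark
for lo in (-40,-30,-20,-10,0):
    k=(hsv[...,2]<60)&(P[...,2]>lo)&(P[...,2]<lo+10)&(abs(P[...,0])<25)&(abs(P[...,1])<15)
    if k.any(): q=P[k];print(lo,len(q),'x',q[:,0].min().round(1),q[:,0].max().round(1),'y pct',np.percentile(q[:,1],[5,25,50,75,95]).round(1))
k=(hsv[...,2]<70)&(P[...,2]<-58)&(P[...,2]>-84)&(abs(P[...,0])<16)&(abs(P[...,1])<15);q=P[k]
print('roof',len(q),q.min(0),q.max(0),np.percentile(q[:,1],[2,50,98]))
# canister rim outer: depth points
R=q
```

```text
plate z -4.879579434159496 9647
tilt [-1.66560981e-02 -3.50137696e-04 -4.83074229e+00]
323
outer ring centre tool [2.1620657  1.39139356] 1.4276558517105624
white 3142 -0.8747525686060271
-40 154 x -20.1 21.2 y pct [-7.5 -5.1 -4.9 -4.6 -2.1]
-30 91 x -18.4 20.2 y pct [-5.3 -5.  -4.8 -4.6 -3.1]
-20 65 x -17.9 19.6 y pct [-5.4 -5.2 -5.  -4.7 -4.4]
-10 27 x -18.1 19.4 y pct [-4.9 -4.9 -4.8 -4.6 -4.5]
roof 1420 [-15.99066808  -5.76716065 -80.09277938] [ 15.99083116   5.70559415 -58.00614902] [-5.30685634 -1.6607661   4.46261972]
```

Inner-lid centre is at tool (0.7, 0.1) mm, its flange underside 4 mm below the TCP. Moving over the canister.

{"api": "arm_command", "payload": {"steps": [[0.2,[-0.5,-0.09,0],0],[0.2,[-1,-0.17,0],0],[0.2,[-1.5,-0.26,0],0],[0.2,[-2,-0.35,0],0],[0.2,[-2.1,-0.37,0],0]]}}

```text
clock: 11.95
eef_pos: [571.1, 140.2, 193.9]
eef_rot: [-3.141, 0.0, -1.422]
wrist_force: [-0.1, -0.3, -3.9]
finger_gap: 39.8
```

{"api": "arm_command", "payload": {"steps": [[0.2,[-2,-0.35,0],0],[0.2,[-2,-0.35,0],0],[0.2,[-1.5,-0.26,0],0],[0.2,[-1,-0.18,0],0],[0.2,[-0.5,-0.09,0],0]]}}

```text
clock: 12.37
eef_pos: [572.7, 211.7, 193.6]
eef_rot: [3.141, 0.0, -1.42]
wrist_force: [0.3, -0.3, -3.7]
finger_gap: 39.9
```

{"api": "arm_command", "payload": {"steps": [[0.2,[0,0,0.5],0],[0.2,[0,0,1],0],[0.2,[0,0,1],0],[0.2,[0,0,1],0],[0.2,[0,0,1],0]]}}

```text
clock: 12.78
eef_pos: [572.7, 209.6, 147.2]
eef_rot: [3.141, -0.0, -1.422]
wrist_force: [0.7, -0.1, -3.8]
finger_gap: 39.8
```

{"api": "arm_command", "payload": {"steps": [[0.2,[0,0,1],0],[0.2,[0,0,0.5],0],[0.2,[0,0,0],0],[0.2,[0,0,0],0]]}}

```text
clock: 13.12
eef_pos: [572.9, 210.3, 133.7]
eef_rot: [3.141, -0.0, -1.421]
wrist_force: [0.3, 0.5, -2.8]
finger_gap: 39.6
```

Run:
```python
from h import *
from scipy.optimize import least_squares
s=manip.read_state();print(s['clock'],s['eef_pos'],s['eef_rot'],s['wrist_force'],s['finger_gap'])
for a in ('s9','s8'):
    P=np.load(f'pics/{a}.npz')['P']
f=np.load('pics/w9.npz');P=f['P'];hsv=cv2.cvtColor(f['p'],cv2.COLOR_RGB2HSV)
m=((P[...,2]>86)&(P[...,2]<96)&(np.hypot(P[...,0]-573,P[...,1]-209.7)<56)&(hsv[...,1]<60))
q=P[m];rr=np.hypot(q[:,0]-573,q[:,1]-209.7);print(np.percentile(rr,[1,10,50,90,99]))
r=least_squares(lambda x:np.hypot(q[:,0]-x[0],q[:,1]-x[1])-48,[573,209.7],loss='soft_l1');print(r.x,len(q))
p,d,P=snap('scene','s10',(290,100,430,220),5.6);np.savez('pics/s10.npz',p=p,d=d,P=P)
```

```text
13.1167 [572.89229224 210.26445663 133.66641832] [ 3.14138801e+00 -3.48182563e-05 -1.42101431e+00] [ 0.28711083  0.52783747 -2.82238715] 39.56422770652955
[45.19373059 45.92184496 47.49488009 49.36487197 50.08895701]
[573.18353762 208.96102292] 1090
```

View pics/s10.png

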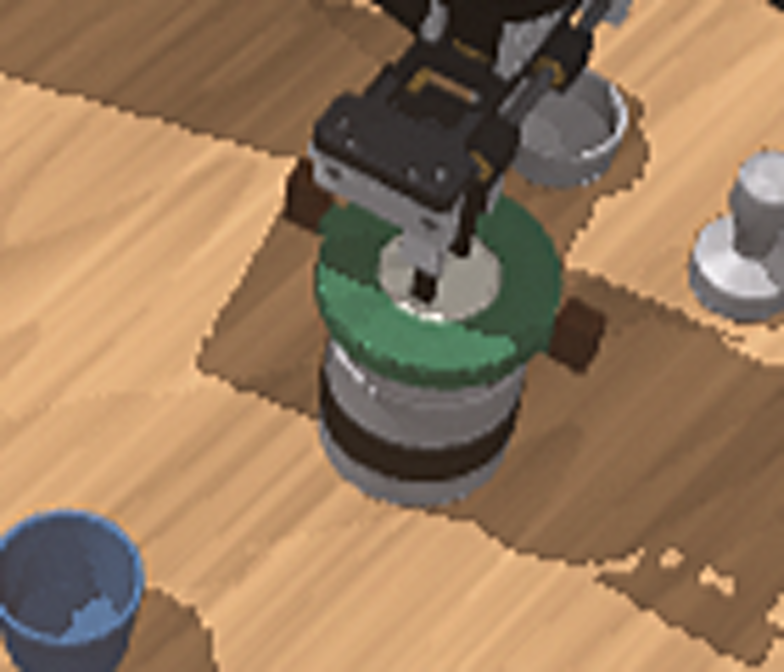

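Aligned within about 0.5 mm. Lowering slowly while watching the force.

{"api": "arm_command", "payload": {"steps": [[0.2,[0,0,0.6],0],[0.2,[0,0,0.7],0],[0.2,[0,0,0.6],0],[0.2,[0,0,0.4],0],[0.2,[0,0,0.3],0]]}}

```text
clock: 13.58
eef_pos: [572.6, 210.2, 106.9]
eef_rot: [3.141, -0.0, -1.421]
wrist_force: [0.4, 0.3, -3.6]
finger_gap: 39.9
```

{"api": "arm_command", "payload": {"steps": [[0.2,[0,0,0.2],0],[0.2,[0,0,0.2],0],[0.2,[0,0,0.2],0],[0.2,[0,0,0],0]]}}

```text
clock: 13.92
eef_pos: [572.8, 210.3, 101.4]
eef_rot: [3.141, -0.0, -1.421]
wrist_force: [-0.1, -0.2, -3.4]
finger_gap: 39.8
```

{"api": "arm_command", "payload": {"steps": [[0.2,[0,0,0.15],0],[0.2,[0,0,0.15],0],[0.2,[0,0,0.1],0],[0.2,[0,0,0],0]]}}

```text
clock: 14.25
eef_pos: [572.8, 210.3, 97.5]
eef_rot: [3.141, -0.0, -1.421]
wrist_force: [-0.3, -0.2, -4.0]
finger_gap: 40.0
```

{"api": "arm_command", "payload": {"steps": [[0.2,[0,0,0.1],0],[0.2,[0,0,0.1],0],[0.2,[0,0,0],0]]}}

```text
clock: 14.5
eef_pos: [573.0, 210.3, 96.0]
eef_rot: [-3.141, 0.0, -1.421]
wrist_force: [-0.4, -1.7, -2.2]
finger_gap: 39.8
```

{"api": "arm_command", "payload": {"steps": [[0.2,[0,0,0.1],0],[0.2,[0,0,0],0]]}}

```text
clock: 14.67
eef_pos: [573.3, 210.2, 95.6]
eef_rot: [-3.14, -0.0, -1.421]
wrist_force: [-0.2, -3.1, 3.7]
finger_gap: 39.7
```

{"api": "arm_command", "payload": {"steps": [[0.2,[0,0,0.1],0],[0.2,[0,0,0],0],[0.2,[0,0,0],0]]}}

```text
clock: 14.92
eef_pos: [573.4, 210.1, 94.9]
eef_rot: [-3.14, -0.0, -1.421]
wrist_force: [-1.5, -4.6, 7.4]
finger_gap: 39.4
```

Contact is building (Fz +7 N) at about seat height. I'll look before letting go.

Run:
```python
from h import *
s,p,d,P=wsnap('w11');np.savez('pics/w11.npz',p=p,d=d,P=P)
hsv=cv2.cvtColor(p,cv2.COLOR_RGB2HSV)
m=(hsv[...,0]>60)&(hsv[...,0]<95)&(hsv[...,1]>60)&(abs(P[...,2]-98)<15)&(np.hypot(P[...,0]-573,P[...,1]-210)<70)
q=P[m];A=np.c_[q[:,:2]-[573,210],np.ones(len(q))];print('green',len(q),np.linalg.lstsq(A,q[:,2],rcond=None)[0])
m=(hsv[...,2]>150)&(hsv[...,1]<40)&(np.hypot(P[...,0]-573,P[...,1]-210)<28)&(abs(P[...,2]-95)<12)
q=P[m];A=np.c_[q[:,:2]-[573,210],np.ones(len(q))];print('white',len(q),np.median(q[:,2]),np.linalg.lstsq(A,q[:,2],rcond=None)[0])
snap('scene','s11',(290,100,430,220),5.6)
```

```text
green 9646 [-1.61801830e-03 -4.19711863e-03  1.00115292e+02]
white 3510 96.11141304697998 [ 4.77242083e-04 -3.81393136e-03  9.61118398e+01]
```

View pics/s11.png

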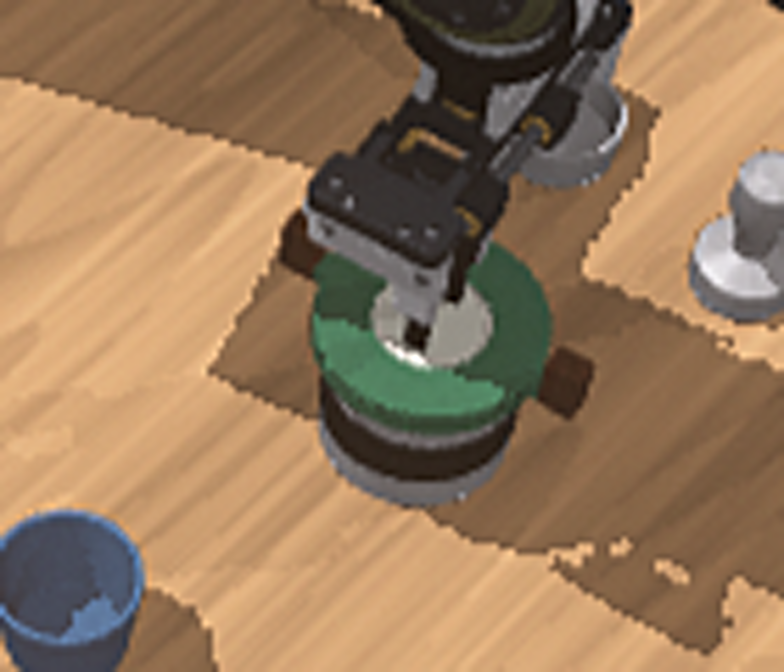

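View pics/w11.png

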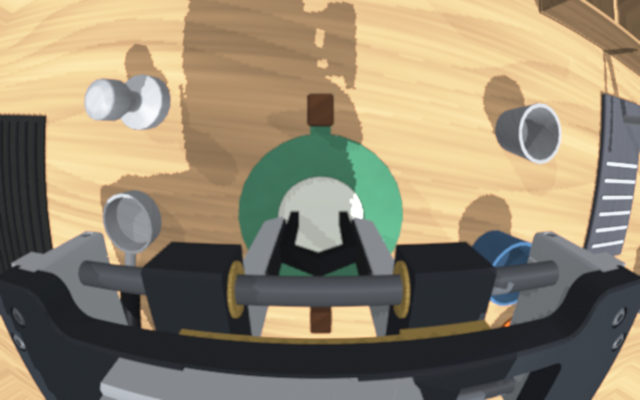

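The flange top reads z=96 (rim ≈90 + 5) and the lid is level, so it is seated within about 1 mm. Opening.

{"api": "arm_command", "payload": {"steps": [[0.45,[0,0,0],0],[0.5,[0,0,0],0],[0.6,[0,0,0],0],[0.7,[0,0,0],0],[0.7,[0,0,0],0]]}}

```text
clock: 15.43
eef_pos: [572.8, 210.4, 93.6]
eef_rot: [3.141, 0.0, -1.421]
wrist_force: [-0.1, -0.3, 0.5]
finger_gap: 63.0
```

{"api": "arm_command", "payload": {"steps": [[0.7,[0,0,0],0],[0.7,[0,0,0],0],[0.7,[0,0,-0.5],0],[0.7,[0,0,-1.5],0],[0.7,[0,0,-2.5],0]]}}

```text
clock: 15.85
eef_pos: [571.8, 210.0, 137.4]
eef_rot: [3.138, -0.001, -1.421]
wrist_force: [0.3, 0.2, -0.3]
finger_gap: 65.8
```

{"api": "arm_command", "payload": {"steps": [[0.7,[0,0,-2.5],0],[0.7,[0,0,-2],0],[0.7,[0,0,-1.5],0],[0.7,[0,0,0],0],[0.7,[0,0,0],0]]}}

```text
clock: 16.27
eef_pos: [573.0, 210.3, 199.0]
eef_rot: [-3.141, 0.0, -1.421]
wrist_force: [0.7, 0.3, -0.8]
finger_gap: 66.1
```

Run:
```python
from h import *
s,p,d,P=wsnap('w12');np.savez('pics/w12.npz',p=p,d=d,P=P)
print(s['clock'],s['eef_pos'],s['eef_rot'],s['wrist_force'],s['finger_gap'])
hsv=cv2.cvtColor(p,cv2.COLOR_RGB2HSV)
m=(hsv[...,0]>60)&(hsv[...,0]<95)&(hsv[...,1]>60)&(abs(P[...,2]-98)<15)&(np.hypot(P[...,0]-573,P[...,1]-210)<70)
q=P[m];A=np.c_[q[:,:2]-[573,210],np.ones(len(q))];print('green',len(q),np.linalg.lstsq(A,q[:,2],rcond=None)[0],cv2.minEnclosingCircle(q[:,:2].astype(np.float32)))
m=(hsv[...,2]>110)&(hsv[...,1]<40)&(np.hypot(P[...,0]-573,P[...,1]-210)<28)&(abs(P[...,2]-95)<8)
q=P[m];print('white',len(q),np.median(q[:,2]))
m=(hsv[...,2]<60)&(np.hypot(P[...,0]-573,P[...,1]-210)<30)&(P[...,2]>155)&(P[...,2]<185)
q=P[m];print('handle',q.min(0),q.max(0),cv2.minAreaRect(q[:,:2].astype(np.float32)))
m=(hsv[...,0]<20)&(hsv[...,1]>90)&(P[...,2]>105)&(P[...,2]<130)&(np.hypot(P[...,0]-573,P[...,1]-210)<95)&(np.hypot(P[...,0]-573,P[...,1]-210)>55)
for sg in (P[...,0]<573,P[...,0]>573):
    q=P[m&sg]
    if len(q): print('ear',len(q),q.min(0),q.max(0),np.median(q[:,2])); t=q[q[:,2]>np.percentile(q[:,2],95)-4];print('  top',len(t),cv2.minAreaRect(t[:,:2].astype(np.float32)))
```

```text
16.2667 [573.01409369 210.32999056 199.00393228] [-3.14054860e+00  1.92179200e-04 -1.42106984e+00] [ 0.68941034  0.26247901 -0.79204621] 66.09487305222463
green 6974 [-9.94768731e-04  1.36176569e-03  9.99033566e+01] ((573.2825317382812, 208.3465576171875), 63.767425537109375)
white 1449 95.91379518106648
handle [566.09747763 190.69206667 155.79997377] [580.75387238 228.9280895  175.0020186 ] ((573.7620239257812, 209.9604949951172), (9.991660118103027, 37.727535247802734), 9.188891410827637)
ear 329 [489.97377531 188.92747407 105.3704608 ] [511.4936671  205.84794806 121.65415496] 119.46973354988562
  top 272 ((500.728515625, 197.32986450195312), (20.320053100585938, 14.577714920043945), 8.204158782958984)
ear 322 [636.99435726 211.66911637 117.21744349] [656.71289259 228.1854268  122.11523268] 119.83921468760408
  top 322 ((646.4891967773438, 219.48587036132812), (18.77411460876465, 14.859798431396484), 8.329119682312012)
```

View pics/w12.png

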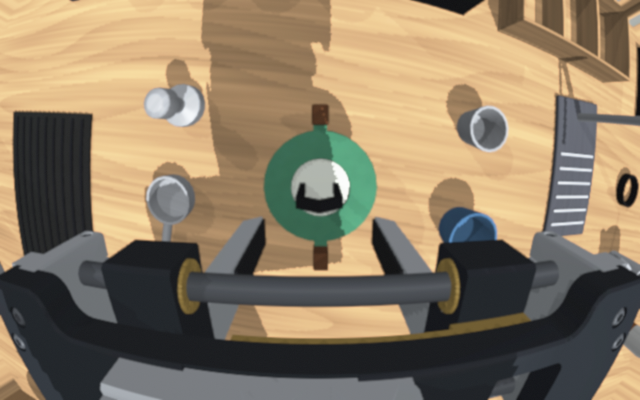

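The lid stayed seated: handle top at z=175 and plate level at 99.9. Ear a is at (500.7,197.5) with top z≈120. I move over it with the jaws partly open.

{"api": "arm_command", "payload": {"steps": [[0.45,[0,1.3,0],0],[0.45,[0,2,0],0],[0.45,[0.05,2,0],0],[0.45,[0.05,1.5,0],0],[0.45,[0,0.65,0],0]]}}

```text
clock: 16.73
eef_pos: [497.6, 197.9, 197.6]
eef_rot: [3.14, -0.0, -1.421]
wrist_force: [0.4, -0.6, -0.1]
finger_gap: 42.7
```

{"api": "arm_command", "payload": {"steps": [[0.45,[0,0,0.5],0],[0.45,[0,0,1.5],0],[0.45,[0,0,2],0],[0.45,[0,0,1.5],0],[0.45,[0,0,0],0]]}}

```text
clock: 17.15
eef_pos: [498.4, 197.7, 139.8]
eef_rot: [3.136, -0.001, -1.421]
wrist_force: [-0.8, 0.1, -0.3]
finger_gap: 42.5
```

Run:
```python
from h import *
s,p,d,P=wsnap('w13')
print(s['clock'],s['eef_pos'],s['eef_rot'],s['wrist_force'],s['finger_gap'])
hsv=cv2.cvtColor(p,cv2.COLOR_RGB2HSV)
Q=wpts(dict(eef_rot=np.zeros(3),eef_pos=np.zeros(3)),d)
m=(hsv[...,0]<20)&(hsv[...,1]>90)&(P[...,2]>112)&(P[...,2]<128)&(np.hypot(P[...,0]-500,P[...,1]-197)<20)
q=Q[m];print('ear tool',len(q),q.min(0),q.max(0),cv2.minAreaRect(q[:,:2].astype(np.float32)))
k=(hsv[...,2]<60)&(Q[...,2]>-50)&(Q[...,2]<-25)&(abs(Q[...,0])<35)
q=Q[k];print('pad faces',[ (np.median(q[q[:,0]*sg>0][:,0]) if (q[:,0]*sg>0).any() else None) for sg in(-1,1)])
snap('scene','s13',(290,100,430,220),5.6)
```

```text
17.15 [498.41676801 197.70946964 139.84929273] [ 3.13594644e+00 -9.60947421e-04 -1.42119493e+00] [-0.78683338  0.06801233 -0.32548251] 42.51473460331138
ear tool 555 [ -6.88948299 -12.30059292  17.97460854] [ 8.74670577  7.67956073 27.60659896] ((0.9285120964050293, -2.309556007385254), (15.633216857910156, 19.98072052001953), 0.010145584121346474)
pad faces [np.float64(-8.305128296979095), np.float64(7.2261017728735935)]
```

View pics/w13.png

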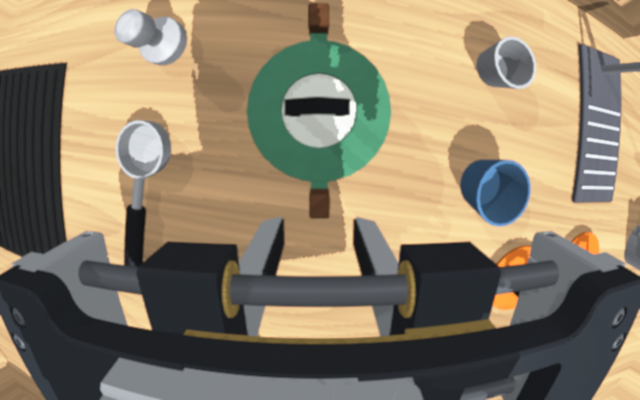

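View pics/s13.png

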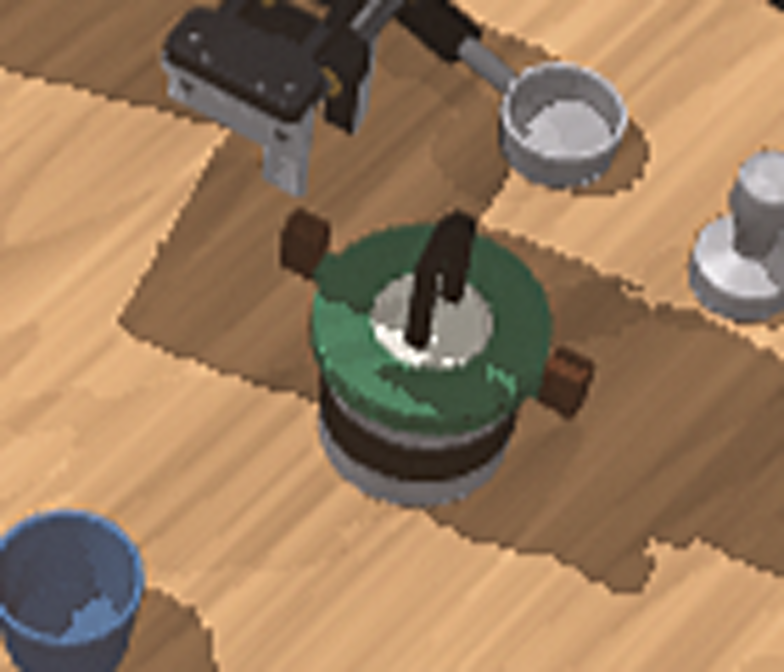

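Ear a sits between the jaws at (319,200), at tool (0.9,-2). Descending to put the tips just above the ear's bottom (TCP z≈57).

{"api": "arm_command", "payload": {"steps": [[0.45,[0,0,1.5],0],[0.45,[0,0,2],0],[0.45,[0,0,1.5],0],[0.45,[0,0,0.5],0],[0.45,[0,0,0],0]]}}

```text
clock: 17.67
eef_pos: [499.4, 198.2, 88.5]
eef_rot: [3.141, -0.0, -1.421]
wrist_force: [-0.9, -0.5, -0.4]
finger_gap: 42.3
```

Run:
```python
from h import *
s,p,d,P=wsnap('w14')
print(s['clock'],s['eef_pos'],s['eef_rot'],s['wrist_force'],s['finger_gap'])
hsv=cv2.cvtColor(p,cv2.COLOR_RGB2HSV)
Q=wpts(dict(eef_rot=np.zeros(3),eef_pos=np.zeros(3)),d)
m=(hsv[...,0]<20)&(hsv[...,1]>90)&(P[...,2]>112)&(P[...,2]<128)&(np.hypot(P[...,0]-500,P[...,1]-197)<20)
q=Q[m];print('ear tool',len(q),q.min(0),q.max(0))
```

```text
17.6667 [499.43016545 198.16563406  88.500785  ] [ 3.14071951e+00 -1.59752667e-04 -1.42106082e+00] [-0.91535395 -0.47094428 -0.35429604] 42.25986282513868
ear tool 802 [ -6.48880155 -11.30064371 -33.10347709] [  9.04044835   9.04965089 -23.57621529]
```

View pics/w14.png

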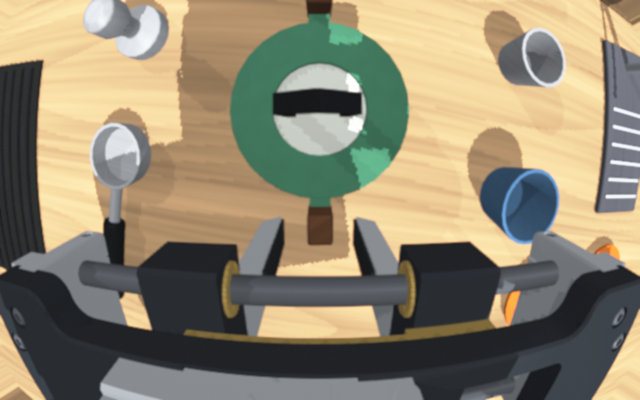

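{"api": "arm_command", "payload": {"steps": [[0.45,[0.05,0,1],0],[0.45,[0,0,1],0],[0.45,[0,0,0.7],0],[0.45,[0,0,0.4],0],[0.45,[0,0,0],0]]}}

```text
clock: 18.13
eef_pos: [498.9, 197.5, 56.7]
eef_rot: [3.14, -0.0, -1.421]
wrist_force: [-0.3, 0.3, -0.1]
finger_gap: 42.2
```

{"api": "arm_command", "payload": {"steps": [[0.05,[0,0,0],0],[0.05,[0,0,0],0],[0.05,[0,0,0],0],[0.05,[0,0,0],0],[0.05,[0,0,0],0]], "force": 55}}

```text
clock: 18.55
eef_pos: [499.6, 197.7, 58.0]
eef_rot: [-3.141, 0.0, -1.421]
wrist_force: [-0.5, -0.1, 1.9]
finger_gap: 15.6
```

{"api": "arm_command", "payload": {"steps": [[0.05,[0,0,0],0],[0.05,[0,0,0],0],[0.05,[0,0,0],0]]}}

```text
clock: 18.8
eef_pos: [499.6, 197.7, 58.0]
eef_rot: [-3.141, 0.0, -1.421]
wrist_force: [-0.8, -1.0, 3.6]
finger_gap: 15.7
```

The ear is held at 15.7 mm. A slow first lift, then a check.

{"api": "arm_command", "payload": {"steps": [[0.05,[0,0,-0.2],0],[0.05,[0,0,-0.4],0],[0.05,[0,0,-0.5],0],[0.05,[0,0,-0.5],0],[0.05,[0,0,-0.4],0]]}}

```text
clock: 19.22
eef_pos: [499.5, 197.7, 78.5]
eef_rot: [-3.141, 0.0, -1.421]
wrist_force: [0.1, -0.8, -2.6]
finger_gap: 15.8
```

```bash
cat > chk.py <<'E'
from h import *
import sys
n=sys.argv[1]
s,p,d,P=wsnap('w'+n)
print(s['clock'],s['eef_pos'],s['eef_rot'],s['wrist_force'],s['finger_gap'])
hsv=cv2.cvtColor(p,cv2.COLOR_RGB2HSV)
R=np.hypot(P[...,0]-573,P[...,1]-209)
m=(hsv[...,0]>60)&(hsv[...,0]<95)&(hsv[...,1]>60)&(P[...,2]>85)&(P[...,2]<280)&(R<75)
q=P[m];A=np.c_[q[:,:2]-[573,209],np.ones(len(q))];c=np.linalg.lstsq(A,q[:,2],rcond=None)[0];print('green',len(q),c,'res',np.abs(A@c-q[:,2]).mean(),cv2.minEnclosingCircle(q[:,:2].astype(np.float32)))
m=(hsv[...,2]>110)&(hsv[...,1]<40)&(R<28)&(abs(P[...,2]-95)<8)
q=P[m]
if len(q): print('white',len(q),np.median(q[:,2]))
m=(hsv[...,2]<60)&(R<30)&(P[...,2]>155)&(P[...,2]<185)
q=P[m]
if len(q): print('handle',q.min(0),q.max(0),cv2.minAreaRect(q[:,:2].astype(np.float32)))
snap('scene','s'+n,(290,60,430,220),4.2)
E
python3 chk.py 15
```

```text
19.2167 [499.5085628  197.74520548  78.4572093 ] [-3.14129351e+00  7.09958577e-05 -1.42097582e+00] [ 0.14346464 -0.80202891 -2.64325104] 15.78887882258323
green 23909 [-1.69537864e-03  1.24856070e-03  1.20201926e+02] res 0.5398946673736194 ((572.29248046875, 208.57958984375), 63.57587814331055)
white 3938 95.92763731684644
handle [565.75745371 189.70210866 157.25425843] [580.58518515 229.26127597 175.909735  ] ((572.983154296875, 209.39804077148438), (9.895740509033203, 38.91319274902344), 8.850744247436523)
```

View pics/s15.png

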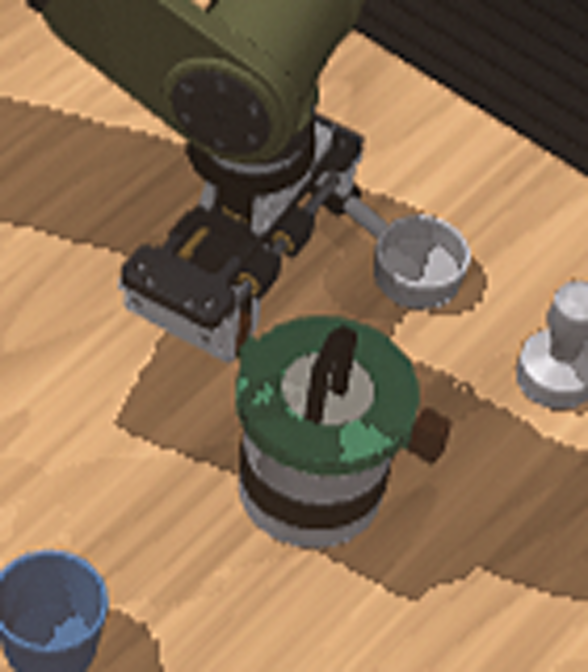

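View pics/w15.png

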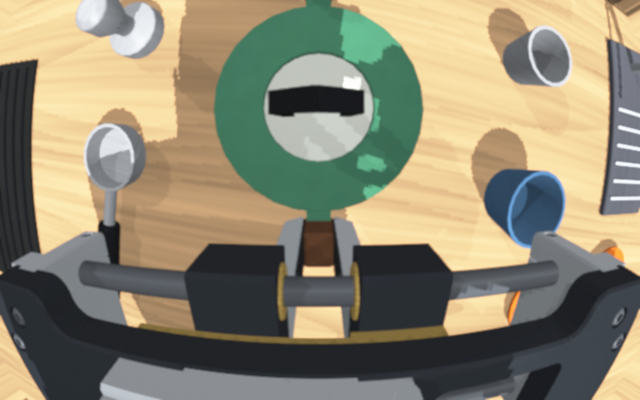

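The green lid rises level to z=120. The inner lid stays at 95.9 and the handle is centred in the hole. Lifting 100 mm more.

{"api": "arm_command", "payload": {"steps": [[0.05,[0,0,-0.4],0],[0.05,[0,0,-0.6],0],[0.05,[0,0,-0.8],0],[0.05,[0,0,-0.8],0],[0.05,[0,0,-0.8],0]]}}

```text
clock: 19.73
eef_pos: [499.6, 197.7, 112.8]
eef_rot: [-3.141, 0.0, -1.421]
wrist_force: [-0.5, -0.1, -2.3]
finger_gap: 15.3
```

{"api": "arm_command", "payload": {"steps": [[0.05,[0,0,-0.8],0],[0.05,[0,0,-0.8],0],[0.05,[0,0,-0.8],0],[0.05,[0,0,-0.8],0],[0.05,[0,0,-0.8],0]]}}

```text
clock: 20.15
eef_pos: [499.4, 197.7, 152.6]
eef_rot: [-3.142, -0.0, -1.421]
wrist_force: [0.2, 0.2, -2.0]
finger_gap: 15.9
```

{"api": "arm_command", "payload": {"steps": [[0.05,[0,0,-0.8],0],[0.05,[0,0,-0.8],0],[0.05,[0,0,-0.6],0],[0.05,[0,0,-0.3],0],[0.05,[0,0,-0.1],0]]}}

```text
clock: 20.57
eef_pos: [499.6, 197.7, 178.3]
eef_rot: [-3.141, 0.0, -1.421]
wrist_force: [-0.1, 0.6, -2.4]
finger_gap: 15.4
```

{"api": "arm_command", "payload": {"steps": [[0.05,[0,0,0],0],[0.05,[0,0,0],0],[0.05,[0,0,0],0]]}}

```text
clock: 20.82
eef_pos: [499.2, 197.7, 177.3]
eef_rot: [3.141, -0.0, -1.421]
wrist_force: [-0.5, 0.4, -1.9]
finger_gap: 15.9
```

```bash
python3 chk.py 16
```

```text
20.8167 [499.24147554 197.65993959 177.31765067] [ 3.14083100e+00 -1.10204066e-04 -1.42097064e+00] [-0.53305085  0.42627158 -1.85388096] 15.876634038543836
green 23832 [-2.87337804e-03  9.35158138e-04  2.18978921e+02] res 0.5364582999773132 ((572.8812866210938, 205.4255828857422), 63.89329528808594)
white 1978 95.93109356343636
handle [565.93250107 190.78325983 158.47432664] [579.4654468  228.5512162  176.16133768] ((572.718505859375, 209.64505004882812), (8.978628158569336, 37.32821273803711), 9.303108215332031)
```

View pics/s16.png

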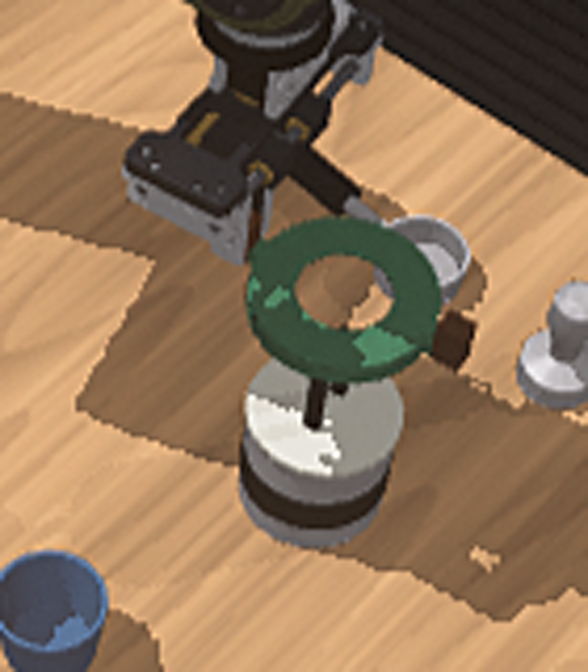

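View pics/w16.png

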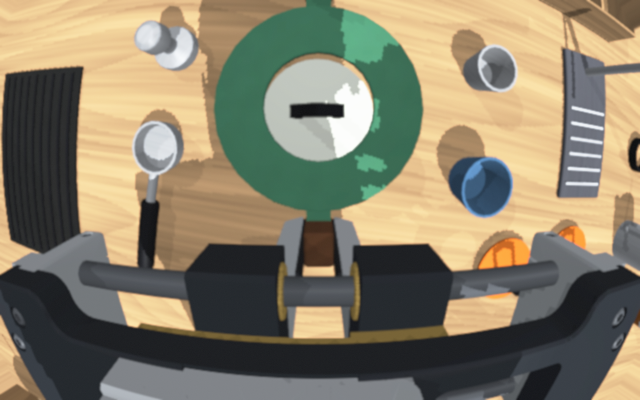

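The plate top is at z=219, so its skirt bottom is about 202 against a handle top of 176. That leaves about 26 mm clear and level. The inner lid is unmoved. Handing in.

```bash
python3 -c "
from cell import manip
print(manip.sign_off())"
```

```text
the job is handed in; nothing more can be done
None
```

I hung the double lid off the hook, seated it on the canister, released the handle, and finished holding the green outer lid level above the inner lid by ear a. I handed in at about 21 s; no verdict came back.

**Last checks**
- **Outer lid:** its skirt bottom is about 26 mm above the handle top, its tilt is under 0.2°, and the ear is still held at a 16 mm finger gap.
- **Inner lid:** its flange top read z≈95.9 before and after the outer lid came off. Its handle is in the same place within about 1 mm.
- **Canister:** it stands upright where it was.
- **Forces:** the highest wrist force I saw was about 9 N, while seating the lid.

**What failed or disagreed**
- **First grasp missed:** the fingers slid over the handle roof and the lids stayed on the hook. The camera depth puts the real fingertips about 33 mm short of the reported tool point. I corrected for that and the second grasp held.
- **Camera offset:** the top and scene cameras differed by about 3.5 mm in y, so I placed the lids with the wrist camera.
- **Seating height:** the flange reads about 1 mm above nominal, which is within the calibration error.

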